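# Draw the next test cassette from the magazine and load the reader

## Robot

A 6-joint arm with a two-finger parallel gripper is mounted at the origin on a cart in front of the work surface, level with it; the furniture and walls round the work are solid. World frame = base frame: x ahead of the robot, y to its left, z up, the work surface at z = 0. Lengths are in mm, angles in rad, forces in N, time in s.
With the tool pointing down it reaches from about 275 to 1000 mm from the base axis. Payload 8.4 kg.
Tool frame: the origin (TCP) lies at the very end of the fingers, on their centre line; the grasp point (between the pads) lies 19 mm behind it; z points along the fingers, y is the direction in which the jaws open and shut (so a half turn about z gives the same grasp; the last joint's range is limited). The gripper opens to 85 mm and grips with 20 to 120 N. Pads are 22 mm wide; open, the fingers measure 114 mm over their backs; the gripper's body (76 mm by 85 mm) begins 54 mm behind the grasp point. The pads swing forward as they close: fully open they stand 13 mm farther back than shut.
Start: joints at [-0.002, 0.353, 1.633, -0, 1.155, -0.002], TCP at [625.002, -0, 231.281] pointing down, gripper open.
Joint ranges: [-2.63, 2.63], [-0.92, 2.1], [0.06, 2.66], [-1.3, 4.44], [0, 2.69], [-3.02, 3.02]. Speed limits (rad/s): [2.22, 2.22, 2.79, 3.14, 3.14, 3.14].

## Interface

Orientations are given as [roll, pitch, yaw] about the fixed x, y, z axes, in that order (R = Rz(yaw) Ry(pitch) Rx(roll)).
In Python, from rig import readout, grab_frame, calibration, r gives the robot as it stands. The module is installed in compiled form; this text tells all that it offers.
- The arm moves only by the tool play_rows, never from a script. Its argument "rows" is a list of rows, each a list of 3 entries, a list of its own where there are three numbers: the closure in counts, from 0 (fully open) to 255 (shut), then the shift along the tool's x, y, z in cm, then the turn, a rotation vector about the tool's x, y, z in rad. In form: [[gripper, [dx, dy, dz], [rx, ry, rz]], ...]. A call has 1 to 12 rows; each row is the pose to reach, as a shift and turn from the pose commanded when the call began, along the tool's axes at that moment; what a row does not reach only later rows make up. A row lasts 1/12 s, in which the tool goes at most 41.7 mm and 7.16 degrees, less where a joint would pass 70% of its speed; a pose out of reach is approached as far as the arm can. A call with a gripper value outside its range is refused whole. The fingers move at their own pace and stop on an object; "squeeze" is the grip in N (left out, the last holds). Time passes only in rows, so rows that repeat a pose let the fingers close. It gives the time, the measured TCP pose, the force and the opening at its end, in the units of the state.
- readout.sense(): the state, without advancing time (a new reading comes with each control period).
- grab_frame(name): name is "scene" or "side" or "wrist"; returns (picture, depth): 400x640x3 uint8, red, green, blue; 400x640 float32, mm along the optical axis (not along the pixel's ray), 0 where there is no reading.
- calibration(name): a dict with "vfov" (degrees; the focal length in pixels is half the picture's height over the tangent of half this angle, whatever the lens; pixels are square), "cx", "cy" (the principal point, pixels), "k1" (the pictures are not rectified: a ray, as slopes to the right and down, at radius r is drawn at 1 + k1 r^2 times it, then the intrinsics apply), "cam_to_world" (4x4, takes a point from camera to world coordinates). Camera axes: x right, y down, z forward; pixel columns grow to the right and rows downward; lengths in mm; the calibration is good to about 2 mm. A picture is of the moment at which its call begins: read the wrist's pose just before it. calibration takes no time and is no camera call; for the wrist camera it gives the pose at the moment of the call.
- r.sign_off(): hands the job in, once; it reports no verdict.
The state is a dict: "clock": time; "qpos": joint angles; "qvel": joint speeds; "joint_efforts": joint torques, N m; "eef_pos": TCP position; "tcp_rot": TCP orientation; "contact_force": force on the tool from outside, world axes, zero at the start; "wrist_torque": the same for the moment, N m; "opening": opening from 0.0 (shut) to 1.0 (fully open).
Only numpy, scipy, OpenCV 4.12 (cv2) and the standard library are available. Lean on these libraries where they do the work, as an engineer would, in place of code of your own. Each camera call takes 0.05 s, during which the arm holds its last target.

## Task

Draw the lowest test cassette straight out of the front of the gravity magazine, so that the rest of the stack drops down into its place, and lay that cassette flat in the open carrier of the cassette reader, blue grip end towards the front panel. Let go of it, then push the carrier fully home gently. Take only that one cassette, do not drop or throw it, and leave the things standing around the work where they are.

Things in the scene. Friction and masses are not known exactly. Their poses are not given: they have to be found in the camera images.
- magazine: Fixed gravity magazine: upright shaft with clear side plates, aluminium back plate and front flanges, 123 x 66 mm outside, top at z = 160 mm, on a grey foot plate 100 x 94 x 8 mm (15 mm behind the origin). Origin on the table under the shaft's centre; -x is its front, where cassettes come out. Inside x and y are within 57 and 27 mm; floor at z = 36 mm.
- gate (a point): Middle of the exit: outer face (magazine x = -61 mm) and lower edge (z = 54 mm) of the 4 mm thick front flanges; axes as the magazine's. Only the lowest cassette passes below. The side plates' front 31 mm end at this height too: fingertip room beside the lowest cassette. The shaft above blocks an upright gripper at the grip end: lean it back from the shaft 30 to 45 degrees.
- tongue_stop (a point): Middle of the inner face, on the floor (magazine x = -187 mm, z = 36 mm), of the 5 mm high end lip of the delivery tongue: the floor running on in front of the gate, 34 mm wide, 4 mm thick, with one leg 11 mm before its far end and clear space beside and below it. A cassette drawn against this lip lies with its rear end 16 mm clear of the gate.
- cassette_1: The lowest cassette in the magazine, the one to take: white flat box 110 x 50 x 14 mm (x, y, z) with a blue ribbed grip end, about 60 g. Origin at the centre of its underside; -x points to the blue grip end, z up. At the start it lies on the magazine floor, blue end sticking 20 to 28 mm out in front of the flanges (its x in the magazine's frame is -26 to -34 mm), with the whole stack resting on it.
- grip_end (a point): Middle of the blue end face of cassette_1, 55 mm from its centre along -x and 7 mm above its underside.
- cassette_2: Second cassette from below, same shape and axes; it must drop 14 mm onto the magazine floor (z = 36 mm) when cassette_1 has gone.
- cassette_3: Third cassette from below, same shape.
- cassette_4: Fourth cassette from below, same shape.
- follower: Loose steel weight on top of the stack in the shaft, 106 x 47 x 22 mm, with a black knob (20 mm across, 20 mm high); 0.15 to 0.4 kg. It presses the stack down, so drawing the lowest cassette takes some 2 to 10 N. Origin at the centre of its underside.
- reader: Fixed cassette reader: white case 150 x 104 mm (x, y), 80 mm high at the front, its sloping top with the display rising to 105 mm at the back. Origin on the table under the centre of the case; -x is its front (face at x = -75 mm), z up.
- carrier (a joint): Slide of the reader's carrier in m: 0 = fully home, 0.130 = fully out towards the reader's -x; starts 0.120 to 0.130. Friction 2.5 N and some damping; it stays where it is left and meets a hard stop when home. The panel is then just in front of the case.
- carrier_bed (a point): Centre of the bed floor of the carrier, 40 mm above the table, axes as the reader's (-x to the front panel); moves with it. A seated cassette_1 has its origin here. Bed 115 x 56 mm: blue panel in front (24 mm above the floor), rear wall and side lips 8 mm high; lips only along the end 20 mm: the middle is open at the sides and its floor 38 mm wide, so fingers fit beside.
- push_pad (a point): Middle of the outer face of the carrier's blue front panel (84 mm wide, 40 mm high, from 24 to 64 mm above the table); this point lies 44 mm above the table; push here towards the reader's +x.
- conjugate: Bystander: loose black bottle, 32 mm across, 64 mm high, in front of the laptop. Origin at the centre of its underside.
- stop_reagent: Bystander: loose red dropper bottle with white cap, 33 mm across, 73 mm high, in front of the laptop. Origin at the centre of its underside.
- drop_vial: Bystander: loose amber vial with white cap, 26 mm across, 48 mm high, standing between the magazine and the reader. Origin at the centre of its underside.
- open_cup_1: Bystander: loose clear open cup, 58 mm across, 62 mm high, right of the work. Origin at the centre of its underside.

How it is judged (in metres and radians):
On the way, in this order (a step that is already met when the one before it is completed fails the run):
1. the lowest cassette is out of the magazine, its rear end in front of the flanges, and the rest of the stack has dropped down into its place, flat (x of cassette_1 in the frame of magazine below -0.117 m and z of cassette_2 in the frame of magazine between 0.032 and 0.04 m and x of cassette_2 in the frame of magazine between -0.006 and 0.006 m and angle between each of cassette_2, cassette_3, cassette_4's own z axis and vertical below 0.05 rad and z of cassette_3 in the frame of magazine between 0.046 and 0.054 m and x of cassette_3 in the frame of magazine between -0.006 and 0.006 m and z of cassette_4 in the frame of magazine between 0.06 and 0.068 m and x of cassette_4 in the frame of magazine between -0.006 and 0.006 m and z of follower in the frame of magazine between 0.073 and 0.083 m), for 0.2 s.
2. the cassette lies flat in the bed of the carrier while the carrier is out, blue end to the front panel, let go (value of joint carrier above 0.05 m and contact force between the fingers and cassette_1 below 0.05 N and x of cassette_1 in the frame of carrier_bed between -0.004 and 0.004 m and y of cassette_1 in the frame of carrier_bed between -0.004 and 0.004 m and z of cassette_1 in the frame of carrier_bed between -0.003 and 0.003 m and angle between cassette_1's own z axis and vertical below 0.05 rad and x of grip_end in the frame of carrier_bed below -0.045 m), for 0.2 s.
At the end, for the whole second after the job is handed in: Carrier home within 2.5 mm; cassette_1 level in its bed, within 4 mm of centre each way and 3 mm in height, blue end to the front panel. The other three cassettes flat in the magazine, the lowest on its floor (4 mm in height, 6 mm along x), follower on top (5 mm); all at rest (value of joint carrier below 0.0025 m and x of cassette_1 in the frame of carrier_bed between -0.004 and 0.004 m and y of cassette_1 in the frame of carrier_bed between -0.004 and 0.004 m and z of cassette_1 in the frame of carrier_bed between -0.003 and 0.003 m and angle between each of cassette_1, cassette_2, cassette_3, cassette_4's own z axis and vertical below 0.05 rad and x of grip_end in the frame of carrier_bed below -0.045 m and z of cassette_2 in the frame of magazine between 0.032 and 0.04 m and x of cassette_2 in the frame of magazine between -0.006 and 0.006 m and z of cassette_3 in the frame of magazine between 0.046 and 0.054 m and x of cassette_3 in the frame of magazine between -0.006 and 0.006 m and z of cassette_4 in the frame of magazine between 0.06 and 0.068 m and x of cassette_4 in the frame of magazine between -0.006 and 0.006 m and z of follower in the frame of magazine between 0.073 and 0.083 m and linear speed of each of cassette_1, cassette_2, follower below 0.01 m/s); the robot touches nothing.
It fails at once if another cassette is drawn out of the magazine (x of any of cassette_2, cassette_3, cassette_4 in the frame of magazine below -0.02 m).
It fails at once if the cassette is dropped or thrown (faster than 1 m/s) (linear speed of cassette_1 above 1 m/s).
It fails at once if the reader or its carrier is pressed with more than 40 N (contact force between any of the fingers, the arm and reader above 40 N).
It fails at once if a thing standing around the work is moved by more than 30 mm or tipped (distance of any of conjugate, stop_reagent, drop_vial, open_cup_1 from where it was at the start of the episode above 0.03 m or angle between any of conjugate, stop_reagent, drop_vial, open_cup_1's own z axis and vertical above 0.5 rad).
It also fails if it takes over 72 s, if anything falls off the work surface, if the arm or the gripper's body presses on something with over 40 N, if the wrist force passes 120 N, or if a joint passes its speed limit or range.

## Working session

There is one attempt and no reset: what is moved stays moved. The work goes in short steps, Python scripts to look and compute and a tool call to move; the robot and the scene stay as the last step left them, time stands still between calls to the robot, and variables do not carry over. Pictures are saved under pics/ and viewed, and the job is handed in when it is done.

Besides the shell and the picture viewer there is one more tool, called as name([rows], argument=value, ...), one row to a line, values as JSON. play_rows: Moves the arm, as the interface text tells. Its arguments: {"type":"object","properties":{"rows":{"type":"array"},"squeeze":{"type":"number"}},"required":["rows"]}

```bash
ls; mkdir -p pics; python3 - <<'E'
from rig import readout, grab_frame, calibration, r
import cv2
print(readout.sense())
for n in ("scene","side","wrist"):
    c=calibration(n); print(n,c)
    p,d=grab_frame(n); cv2.imwrite(f"pics/{n}0.png",p[:,:,::-1])
    import numpy as np; np.save(f"pics/{n}0.npy",d)
E
```

```text
pics
{'clock': 0.0, 'qpos': array([-2.38482859e-03,  3.53653397e-01,  1.63411133e+00, -1.28712318e-05,
        1.15521613e+00, -2.37063733e-03]), 'qvel': array([-0.00070019, -0.00042037,  0.00178629, -0.00011866,  0.00087974,
        0.00031749]), 'joint_efforts': array([-2.03471049e-03, -6.05236173e+01, -3.42063046e+01, -2.62302356e-04,
        9.48130677e-03,  3.61521288e-06]), 'eef_pos': array([6.24531543e+02, 6.56523064e-03, 2.30568168e+02]), 'tcp_rot': array([-3.14020443e+00,  8.47748754e-06,  1.57078735e+00]), 'contact_force': array([ 0.69021808, -0.59137475, -0.70522563]), 'wrist_torque': array([-0.03522983,  0.01940995, -0.03676366]), 'opening': 1.0009302703130485}
scene {'vfov': 45.79235835217295, 'cx': 318.10035463760994, 'cy': 203.42549419088775, 'k1': 0.0028888730040074508, 'cam_to_world': array([[ 5.92687304e-01, -4.59692433e-01,  6.61365729e-01,
        -1.13735092e+02],
       [-8.05278858e-01, -3.22159717e-01,  4.97733942e-01,
        -7.43358612e+02],
       [-1.57391304e-02, -8.27584427e-01, -5.61120572e-01,
         6.49633889e+02],
       [ 0.00000000e+00,  0.0000
[... 296 characters left out ...]
5.76269706e-01,  8.17065520e-01,
        -9.67834600e+02],
       [ 6.08204193e-03, -8.17242441e-01, -5.76261921e-01,
         5.95676900e+02],
       [ 0.00000000e+00,  0.00000000e+00,  0.00000000e+00,
         1.00000000e+00]])}
wrist {'vfov': 70.42709944826589, 'cx': 318.2523539954982, 'cy': 197.8383394195623, 'k1': 0.014121514334197975, 'cam_to_world': array([[ 9.99998156e-01,  5.93679232e-04, -1.82644360e-03,
         6.24090800e+02],
       [ 7.82375329e-05, -9.62824710e-01, -2.70126954e-01,
         6.85576019e+01],
       [-1.91891379e-03,  2.70126313e-01, -9.62822981e-01,
         3.72149129e+02],
       [ 0.00000000e+00,  0.00000000e+00,  0.00000000e+00,
         1.00000000e+00]])}
```

View pics/scene0.png

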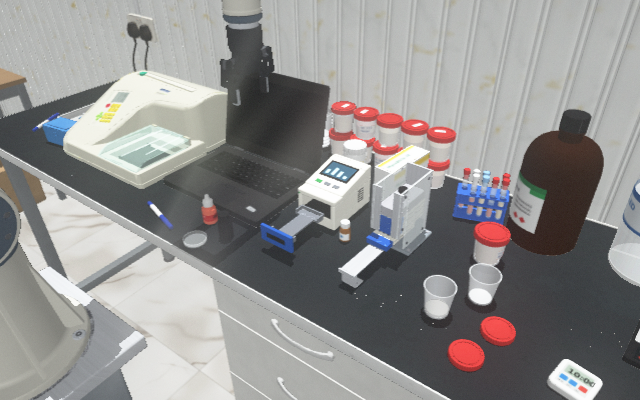

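View pics/side0.png

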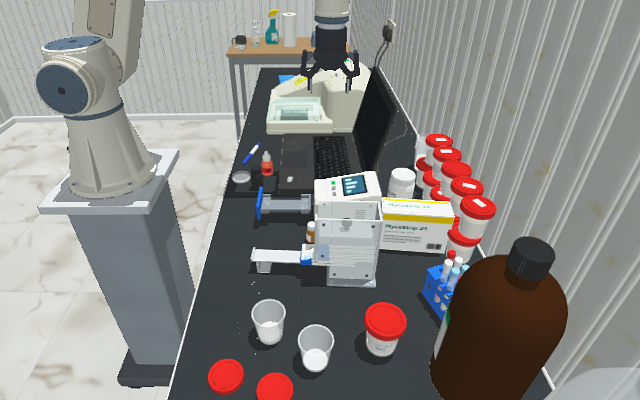

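View pics/wrist0.png

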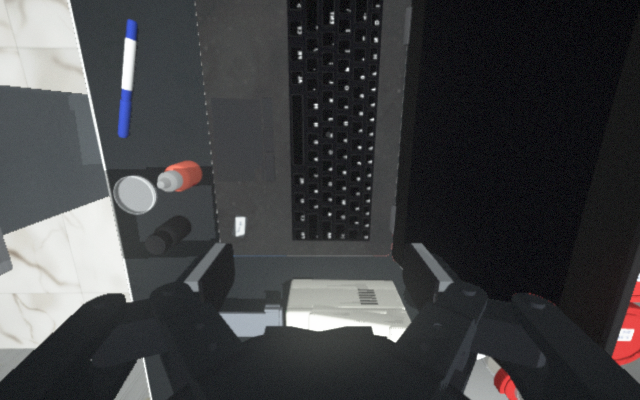

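```bash
cat > h.py <<'E'
import numpy as np, cv2
from rig import readout, grab_frame, calibration, r
def K(c):
    f=200/np.tan(np.radians(c["vfov"])/2); return f
def ray(c,u,v):
    f=K(c); x=(u-c["cx"])/f; y=(v-c["cy"])/f
    rd=np.hypot(x,y); s=rd
    for _ in range(20): s=rd/(1+c["k1"]*s*s)
    k=s/rd if rd>0 else 1
    return np.array([x*k,y*k,1.])
def w(c,u,v,d):
    return (c["cam_to_world"]@np.r_[ray(c,u,v)*d,1])[:3]
def onplane(c,u,v,z):
    M=c["cam_to_world"]; dr=M[:3,:3]@ray(c,u,v); o=M[:3,3]
    return o+dr*(z-o[2])/dr[2]
def proj(c,P):
    M=c["cam_to_world"]; p=(np.asarray(P,float)-M[:3,3])@M[:3,:3]
    x=p[...,0]/p[...,2]; y=p[...,1]/p[...,2]; k=1+c["k1"]*(x*x+y*y); f=K(c)
    return np.stack([f*x*k+c["cx"],f*y*k+c["cy"]],-1)
def crop(img,x0,y0,x1,y1,s,name):
    cv2.imwrite(name,cv2.resize(img[y0:y1,x0:x1],None,fx=s,fy=s,interpolation=cv2.INTER_CUBIC))
E
python3 - <<'E'
from h import *
a=cv2.imread("pics/scene0.png"); crop(a,250,130,450,300,4,"pics/sc.png")
a=cv2.imread("pics/side0.png"); crop(a,240,160,400,300,5,"pics/sd.png")
cs=calibration("scene"); d=np.load("pics/scene0.npy")
for u,v in [(415,205),(380,240),(355,265),(262,235),(290,230),(345,225),(400,230)]: print(u,v,w(cs,u,v,d[v,u]).round(1))
E
```

```text
415 205 [ 637.5 -424.1  104.2]
380 240 [ 560.2 -391.1   48.7]
355 265 [ 480.2 -382.9   35.4]
262 235 [ 446.2 -172.3   35.8]
290 230 [ 490.3 -212.7   39.3]
345 225 [ 567.5 -301.4   43.6]
400 230 [ 577.7 -424.5   77.9]
```

View pics/sc.png

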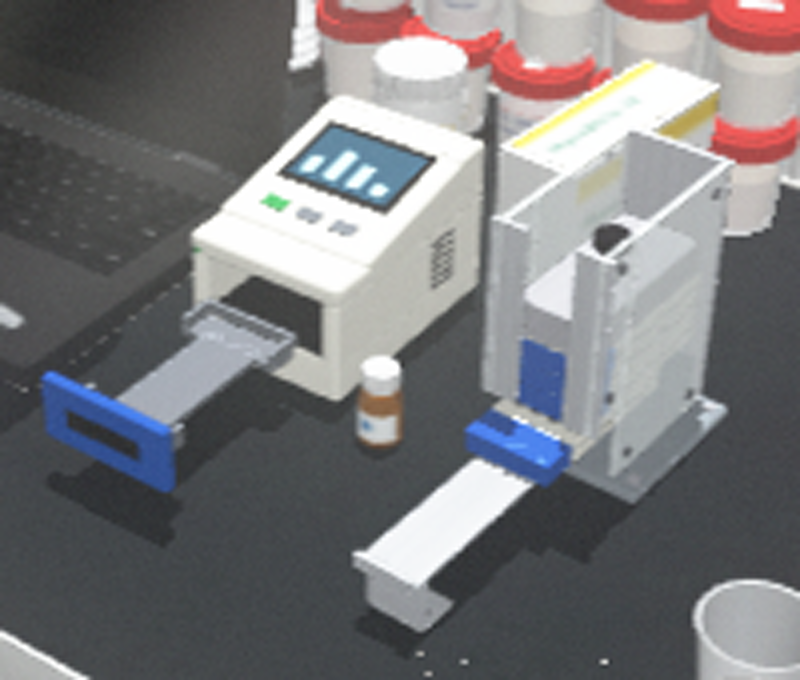

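View pics/sd.png

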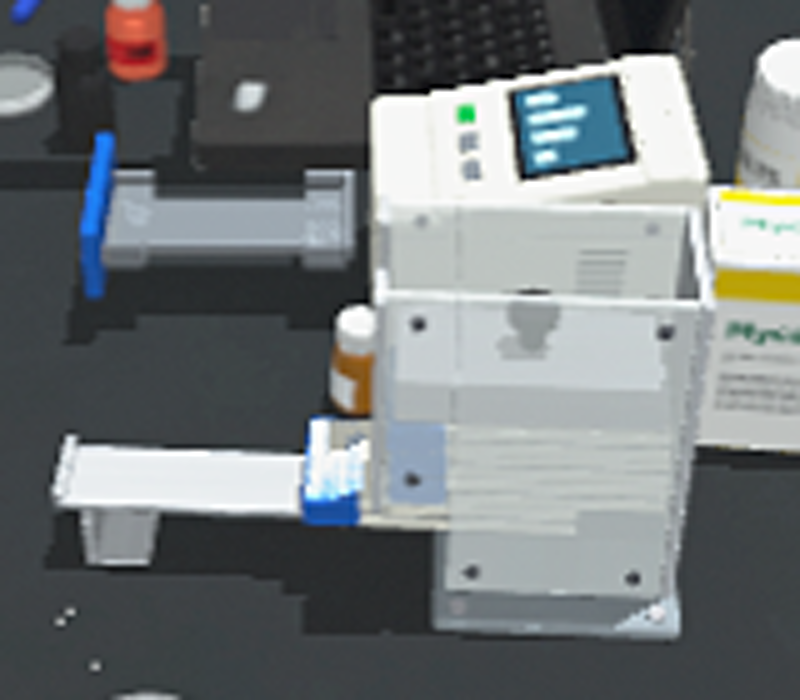

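```bash
cat > fit.py <<'E'
from h import *
from scipy.optimize import least_squares
cs,cd=calibration("scene"),calibration("side")
def T(p,P):
    c,s=np.cos(p[2]),np.sin(p[2]); P=np.asarray(P,float)
    return np.stack([p[0]+c*P[:,0]-s*P[:,1],p[1]+s*P[:,0]+c*P[:,1],P[:,2]],-1)
def fit(obs,p0):
    # obs: list (cam, model pt, pixel)
    P=[o[1] for o in obs]; U=np.array([o[2] for o in obs],float)
    def res(p):
        X=T(p,P); return (np.array([proj(o[0],X[i]) for i,o in enumerate(obs)])-U).ravel()
    s=least_squares(res,p0,loss="soft_l1",f_scale=1.5); return s.x,res(s.x).reshape(-1,2)
E
python3 - <<'E'
from fit import *
S=lambda x,y:(250+x/4,130+y/4); D=lambda x,y:(240+x/5,160+y/5)
mag=[(cs,(-61,-33,160),S(612,262)),(cs,(62,-33,160),S(730,160)),(cs,(-61,33,160),S(493,215)),(cs,(-35,-47,0),S(633,500)),(cs,(65,-47,8),S(725,405)),
(cs,(-191,17,41),S(355,553)),
(cd,(-61,-33,160),D(375,297)),(cd,(62,-33,160),D(705,303)),(cd,(-61,33,160),D(375,205)),(cd,(62,33,160),D(698,207)),(cd,(-35,-47,0),D(435,632)),(cd,(65,-47,0),D(680,637)),(cd,(-191,17,41),D(72,437)),(cd,(-191,-17,41),D(55,505))]
p,rs=fit(mag,[620,-380,0]); print("mag",p.round(3)); print(rs.round(1).tolist())
rd=[(cs,(-75,52,80),S(193,245)),(cs,(-75,-52,80),S(338,300)),(cs,(-75,-52,0),S(337,402)),(cs,(75,-52,105),S(484,143)),(cs,(75,-52,0),S(480,280))]
p,rs=fit(rd,[620,-250,0]); print("reader",p.round(3)); print(rs.round(1).tolist())
for q in range(0,1):
  pn=[(cs,(0,42,64),S(45,373)),(cs,(0,42,24),S(50,425)),(cs,(0,-42,64),S(173,435)),(cs,(0,-42,24),S(170,491)),(cd,(0,42,64),D(98,133)),(cd,(0,-42,64),D(83,240)),(cd,(0,-42,24),D(86,297))]
p,rs=fit(pn,[440,-200,0]); print("panel",p.round(3)); print(rs.round(1).tolist())
E
```

```text
mag [ 6.40830e+02 -3.92216e+02 -4.70000e-02]
[[-0.3, -0.8], [1.2, -1.2], [0.1, -0.3], [0.2, 0.7], [0.5, -1.5], [0.6, -0.4], [-0.3, 0.4], [2.0, 0.7], [0.3, -2.5], [-0.9, -1.5], [-0.7, 0.0], [-0.0, 0.2], [-2.1, 0.4], [-1.2, -1.7]]
reader [ 6.51855e+02 -2.16014e+02  9.00000e-03]
[[-1.5, -2.2], [0.6, -1.2], [0.7, 2.9], [0.4, -0.8], [-0.6, 2.5]]
panel [ 4.50332e+02 -2.11286e+02 -1.20000e-02]
[[0.1, -0.6], [0.4, 1.5], [-0.9, -1.4], [0.7, 0.0], [0.0, -0.1], [-0.6, -1.2], [0.1, 1.0]]
```

play_rows([
  [0,[-3,-1,0],[0,0,-0.12]],
  [0,[-6,-2.5,0],[0,0,-0.24]],
  [0,[-9,-4,0],[0,0,-0.36]],
  [0,[-12,-5,0],[0,0,-0.48]],
  [0,[-15,-6,0],[0,0,-0.6]],
  [0,[-18,-7,0],[0,0,-0.72]],
  [0,[-21,-8,0],[0,0,-0.84]],
  [0,[-24,-9,0],[0,0,-0.96]],
  [0,[-27,-10,0],[0,0,-1.08]],
  [0,[-30,-11,0],[0,0,-1.2]],
  [0,[-30,-11,0],[0,0,-1.32]],
  [0,[-30,-11,0],[0,0,-1.44]],
])

```text
clock: 1.15
eef_pos: [514.0, -301.8, 231.0]
tcp_rot: [3.142, -0.0, 3.014]
contact_force: [0.0, 0.1, -0.4]
opening: 1.001
```

play_rows([
  [0,[0,0,0],[0,0,-0.08]],
  [0,[0,0,0],[0,0,-0.08]],
  [0,[0,0,0],[0,0,-0.08]],
])

```text
clock: 1.4
eef_pos: [514.9, -300.0, 231.1]
tcp_rot: [3.141, -0.0, 3.088]
contact_force: [-0.3, 0.2, 0.8]
opening: 0.999
```

```bash
python3 - <<'E'
from h import *
s=readout.sense(); print(s); c=calibration("wrist"); p,d=grab_frame("wrist"); cv2.imwrite("pics/w1.png",p[:,:,::-1]); np.save("pics/w1.npy",d); np.save("pics/w1c.npy",c,allow_pickle=True)
cv2.imwrite("pics/w1b.png",cv2.resize(p[:,:,::-1],(800,500),interpolation=cv2.INTER_CUBIC)); print(c)
E
```

```text
{'clock': 1.4, 'qpos': array([-5.30066009e-01,  3.08454388e-01,  1.69766079e+00,  2.29117841e-05,
        1.13584950e+00, -2.04723988e+00]), 'qvel': array([ 4.24171372e-03, -2.80931780e-04, -4.98905363e-05, -2.10975660e-03,
       -2.92432244e-04,  1.96120764e-02]), 'joint_efforts': array([-2.73834877e-01, -5.68749154e+01, -3.38452435e+01, -1.22981807e-02,
        2.27505043e-03, -4.94052619e-01]), 'eef_pos': array([ 514.86286801, -299.96573602,  231.09782528]), 'tcp_rot': array([ 3.14140358e+00, -3.21059390e-04,  3.08796057e+00]), 'contact_force': array([-0.30141369,  0.21041483,  0.83925152]), 'wrist_torque': array([0.00452927, 0.00042167, 0.05644472]), 'opening': 0.999149769686212}
{'vfov': 70.42709944826589, 'cx': 318.2523539954982, 'cy': 197.8383394195623, 'k1': 0.014121514334197975, 'cam_to_world': array([[ 5.35258748e-02,  9.61631415e-01,  2.69072486e-01,
         4.45823317e+02],
       [ 9.98566338e-01, -5.16810021e-02, -1.39407101e-02,
        -2.96278173e+02],
       [ 5.00110960e-04,  2.69432916e-01, -9.63019031e-01,
         3.72611650e+02],
       [ 0.00000000e+00,  0.00000000e+00,  0.00000000e+00,
         1.00000000e+00]])}
```

View pics/w1b.png

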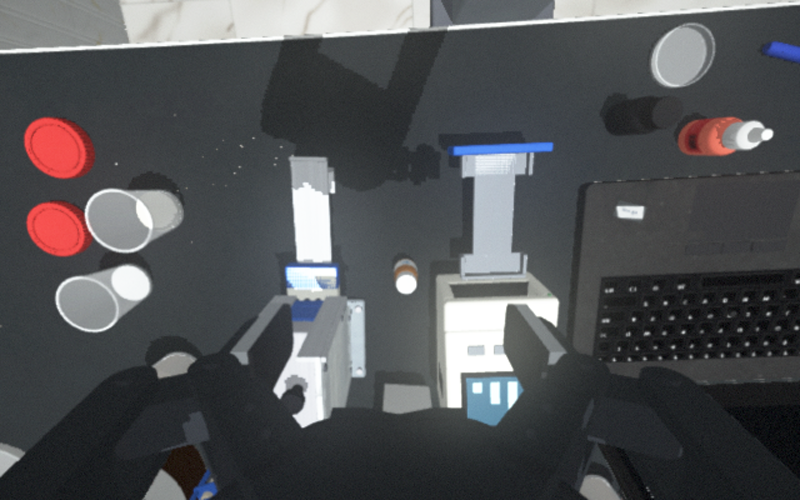

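```bash
python3 - <<'E'
from h import *
a=cv2.imread("pics/w1.png"); crop(a,215,110,295,250,4.2,"pics/w1m.png"); crop(a,340,100,460,250,4,"pics/w1r.png")
E
```

```text
(no output)
```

View pics/w1m.png

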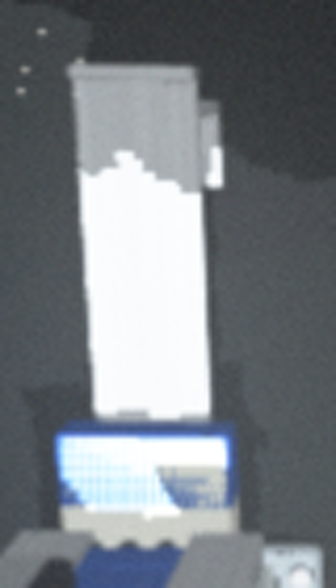

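View pics/w1r.png

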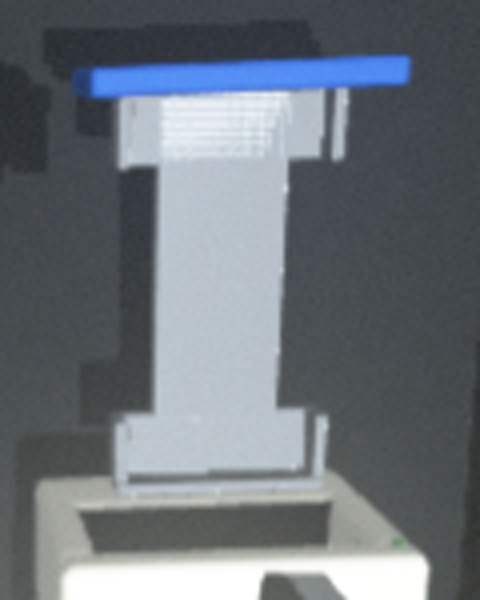

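```bash
cat > m1.py <<'E'
from fit import *
c=np.load("pics/w1c.npy",allow_pickle=True).item()
A=lambda x,y:(215+x/4.2,110+y/4.2); B=lambda x,y:(340+x/4,100+y/4)
def show(n,f,pts,z):
    for p in pts: print(n,p,onplane(c,*f(*p),z).round(1))
show("lip41",A,[(75,66),(197,68)],41)
show("tongue36",A,[(95,415),(210,415),(80,180),(203,190)],36)
show("cas50",A,[(57,430),(235,428)],50)
show("paneltop64",B,[(92,70),(410,56),(92,95),(410,83)],64)
show("floor40",B,[(155,165),(155,410),(286,160),(278,410)],40)
show("rear48",B,[(117,492),(322,487)],48)
show("lip48",B,[(117,97),(347,90)],48)
show("case80",B,[(65,568),(428,560)],80)
E
python3 m1.py
```

```text
lip41 (75, 66) [ 448.6 -393.1   41. ]
lip41 (197, 68) [ 450.9 -360.3   41. ]
tongue36 (95, 415) [ 548.7 -402.2   36. ]
tongue36 (210, 415) [ 550.5 -368.2   36. ]
tongue36 (80, 180) [ 479.6 -397.3   36. ]
tongue36 (203, 190) [ 484.1 -363.2   36. ]
cas50 (57, 430) [ 548.3 -409.1   50. ]
cas50 (235, 428) [ 550.4 -358.5   50. ]
paneltop64 (92, 70) [ 447.4 -249.3   64. ]
paneltop64 (410, 56) [ 448.5 -166.8   64. ]
paneltop64 (92, 95) [ 453.7 -249.4   64. ]
paneltop64 (410, 83) [ 455.3 -166.3   64. ]
floor40 (155, 165) [ 474.8 -227.8   40. ]
floor40 (155, 410) [ 548.6 -227.5   40. ]
floor40 (286, 160) [ 475.5 -190.2   40. ]
floor40 (278, 410) [ 550.7 -190.    40. ]
rear48 (117, 492) [ 571.7 -240.6   48. ]
rear48 (322, 487) [ 573.3 -178.4   48. ]
lip48 (117, 97) [ 455. -240.   48.]
lip48 (347, 90) [ 456.7 -176.7   48. ]
case80 (65, 568) [ 581.2 -260.7   80. ]
case80 (428, 560) [ 584.  -159.7   80. ]
```

play_rows([
  [0,[1,-3,2],[0,0,0]],
  [0,[2,-6,5],[0,0,0]],
  [0,[3,-8.5,8],[0,0,0]],
  [0,[3,-8.5,9],[0,0,0]],
  [0,[3,-8.5,9],[0,0,0]],
  [0,[3,-8.5,9],[0,0,0]],
])

```text
clock: 1.95
eef_pos: [480.6, -382.9, 141.0]
tcp_rot: [3.141, -0.001, 3.089]
contact_force: [-0.4, 0.5, 0.3]
opening: 0.998
```

```bash
cat > snap.py <<'E'
import sys
from h import *
n=sys.argv[1]; cam=sys.argv[2] if len(sys.argv)>2 else "wrist"
s=readout.sense(); print(s["clock"],s["eef_pos"].round(1),s["tcp_rot"].round(3),s["contact_force"].round(1),round(s["opening"],3))
c=calibration(cam); p,d=grab_frame(cam); a=np.ascontiguousarray(p[:,:,::-1]); cv2.imwrite(f"pics/{n}.png",a); np.save(f"pics/{n}c.npy",c,allow_pickle=True); np.save(f"pics/{n}.npy",d)
if len(sys.argv)>3:
    x0,y0,x1,y1=map(int,sys.argv[3].split(",")); s=min(800/(x1-x0),600/(y1-y0)); s=int(s*10)/10; print("scale",s); crop(a,x0,y0,x1,y1,s,f"pics/{n}b.png")
E
python3 snap.py w2 wrist 0,0,640,400
```

```text
1.95 [ 480.6 -382.9  141. ] [ 3.141e+00 -1.000e-03  3.089e+00] [-0.4  0.5  0.3] 0.998
scale 1.2
```

View pics/w2b.png

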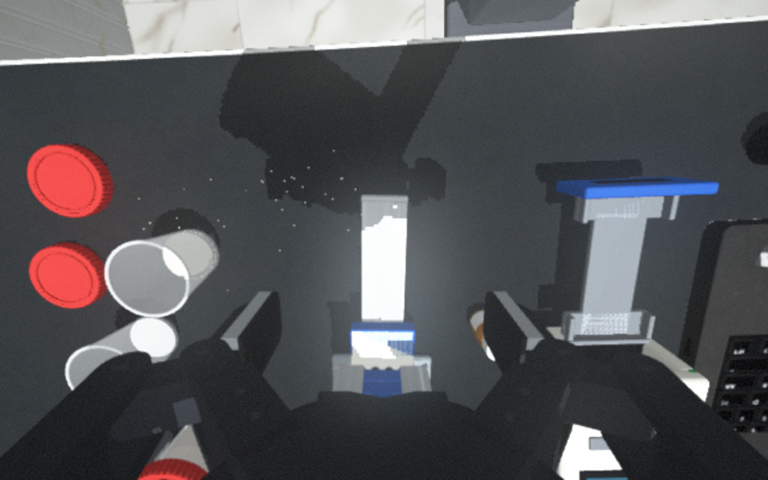

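```bash
python3 - <<'E'
from h import *
a=cv2.imread("pics/w2.png"); crop(a,270,155,370,330,3.4,"pics/w2m.png"); crop(a,450,130,610,300,3.5,"pics/w2r.png")
E
```

```text
(no output)
```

View pics/w2m.png

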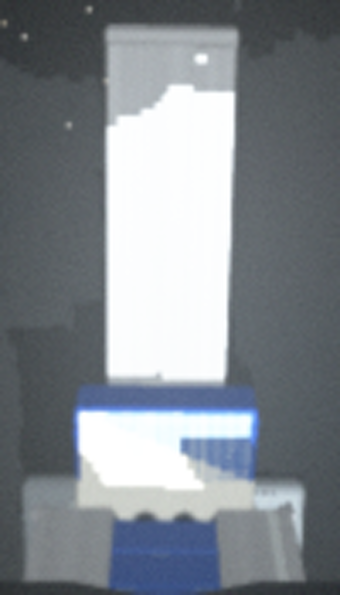

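View pics/w2r.png

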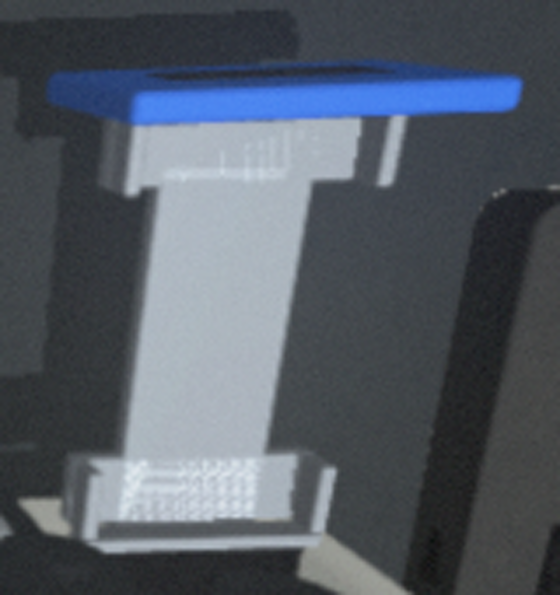

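```bash
cat > m2.py <<'E'
from fit import *
c=np.load("pics/w2c.npy",allow_pickle=True).item()
A=lambda x,y:(270+x/3.4,155+y/3.4); B=lambda x,y:(450+x/3.5,130+y/3.5)
def show(n,f,pts,z):
    for p in pts: print(n,p,onplane(c,*f(*p),z).round(1))
show("lip41",A,[(105,27),(239,30)],41)
show("tongue36",A,[(106,125),(106,380),(235,95),(225,380)],36)
show("cas50",A,[(77,412),(257,412)],50)
show("cas36",A,[(80,388),(252,388)],36)
show("paneltop64",B,[(135,92),(522,78),(133,122),(518,109)],64)
show("floor40",B,[(155,190),(125,450),(308,185),(267,450)],40)
show("rear48",B,[(95,548),(325,543)],48)
E
python3 m2.py
```

```text
lip41 (105, 27) [ 447.3 -395.8   41. ]
lip41 (239, 30) [ 449.9 -362.2   41. ]
tongue36 (106, 125) [ 474.  -397.7   36. ]
tongue36 (106, 380) [ 548.8 -402.8   36. ]
tongue36 (235, 95) [ 467.7 -363.4   36. ]
tongue36 (225, 380) [ 550.6 -369.    36. ]
cas50 (77, 412) [ 550.2 -410.    50. ]
cas50 (257, 412) [ 552.8 -361.3   50. ]
cas36 (80, 388) [ 550.9 -410.4   36. ]
cas36 (252, 388) [ 553.5 -361.4   36. ]
paneltop64 (135, 92) [ 446.6 -250.3   64. ]
paneltop64 (522, 78) [ 448.1 -168.    64. ]
paneltop64 (133, 122) [ 453.2 -250.    64. ]
paneltop64 (518, 109) [ 454.9 -167.4   64. ]
floor40 (155, 190) [ 475.2 -228.5   40. ]
floor40 (125, 450) [ 546.9 -228.5   40. ]
floor40 (308, 185) [ 476.  -191.1   40. ]
floor40 (267, 450) [ 548.8 -190.8   40. ]
rear48 (95, 548) [ 571.2 -238.4   48. ]
rear48 (325, 543) [ 572.5 -178.1   48. ]
```

play_rows([
  [50,[-0.5,0,0.5],[0,-0.11,0]],
  [50,[-1,0,1],[0,-0.22,0]],
  [50,[-1.5,0.1,1.5],[0,-0.33,0]],
  [50,[-2,0.1,2],[0,-0.44,0.005]],
  [50,[-2.5,0.2,2.5],[0,-0.55,0.01]],
  [50,[-3.3,0.2,3.6],[0,-0.65,0.012]],
  [50,[-3.3,0.2,3.6],[0,-0.65,0.012]],
  [50,[-3.3,0.2,3.6],[0,-0.65,0.012]],
])

```text
clock: 2.67
eef_pos: [536.6, -380.3, 141.7]
tcp_rot: [3.133, 0.57, 3.051]
contact_force: [-0.6, -0.3, 0.3]
opening: 0.802
```

```bash
python3 snap.py w3 wrist 0,0,640,400; python3 -c "
from h import *
s=readout.sense();print(s['qpos'].round(2))
from scipy.spatial.transform import Rotation as R
print(R.from_euler('xyz',s['tcp_rot']).as_matrix().round(3))"
```

```text
2.6667 [ 536.6 -380.3  141.7] [3.133 0.57  3.051] [-0.6 -0.3  0.3] 0.802
scale 1.2
[-0.81  0.37  2.    0.87  0.49 -3.02]
[[-0.84   0.085  0.537]
 [ 0.074  0.996 -0.04 ]
 [-0.538  0.006 -0.843]]
```

View pics/w3b.png

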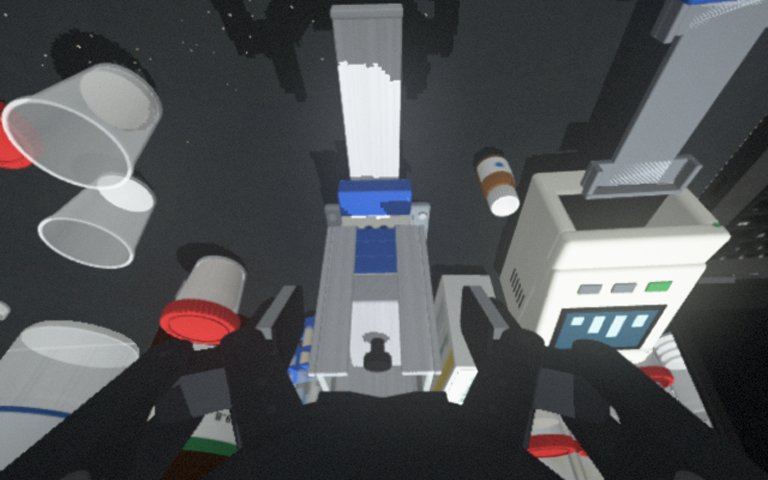

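play_rows([
  [50,[0,0,-3],[0,0,0.12]],
  [50,[0,0,-6],[0,0,0.24]],
  [50,[0,0,-8],[0,0,0.36]],
  [50,[0,0,-8],[0,0,0.48]],
  [50,[0,0,-8],[0,0,0.6]],
  [50,[0,0,-8],[0,0,0.72]],
  [50,[0,0,-8],[0,0,0.84]],
  [50,[0,0,-8],[0,0,0.96]],
  [50,[0,0,-8],[0,0,1.08]],
  [50,[0,0,-8],[0,0,1.2]],
  [50,[0,0,-8],[0,0,1.32]],
  [50,[0,0,-8],[0,0,1.44]],
])

```text
clock: 3.72
eef_pos: [492.2, -377.2, 207.2]
tcp_rot: [2.579, 0.06, 1.591]
contact_force: [-0.0, -0.3, -0.5]
opening: 0.808
```

play_rows([
  [50,[0,0,0],[0,0,0.12]],
  [50,[0,0,0],[0,0,0.24]],
  [50,[0,0,0],[0,0,0.36]],
  [50,[0,0,0],[0,0,0.48]],
  [50,[0,0,0],[0,0,0.6]],
  [50,[0,0,0],[0,0,0.72]],
  [50,[0,0,0],[0,0,0.84]],
  [50,[0,0,0],[0,0,0.96]],
  [50,[0,0,0],[0,0,1.08]],
  [50,[0,0,0],[0,0,1.2]],
  [50,[0,0,0],[0,0,1.32]],
  [50,[0,0,0],[0,0,1.44]],
])

```text
clock: 4.72
eef_pos: [492.2, -377.2, 207.2]
tcp_rot: [2.99, -0.547, 0.211]
contact_force: [-0.4, -0.6, 0.9]
opening: 0.8
```

```bash
cat > go.py <<'E'
# go.py: deltas to a target: TCP world xyz, mag/reader yaw, lean  (tool x = +m flipped variant)
from h import *
from scipy.spatial.transform import Rotation as R
def target_R(yaw,a):
    m=np.array([np.cos(yaw),np.sin(yaw),0]); n=np.array([-m[1],m[0],0]); z=np.sin(a)*m-np.r_[0,0,np.cos(a)]
    y=-n; x=np.cross(y,z); return np.stack([x,y,z],1)
def delta(pos,yaw,a,show=True):
    s=readout.sense(); R0=R.from_euler("xyz",s["tcp_rot"]).as_matrix()
    d=R0.T@(np.asarray(pos)-s["eef_pos"])/10; rv=R.from_matrix(R0.T@target_R(yaw,a)).as_rotvec()
    print("now",s["eef_pos"].round(1),s["tcp_rot"].round(3),"q",s["qpos"].round(2),"F",s["contact_force"].round(1)); print("shift cm",d.round(2),"turn",rv.round(3))
E
python3 - <<'E'
from go import *
delta((514,-382.7,110),-0.065,0.65)
delta((574.3,-386.7,25.6),-0.065,0.65)
E
```

```text
now [ 492.2 -377.2  207.2] [ 2.99  -0.547  0.211] q [-0.87  0.22  2.02  0.73  0.61 -0.01] F [-0.4 -0.6  0.9]
shift cm [-3.33 -0.42  9.39] turn [-0.005  0.084  0.235]
now [ 492.2 -377.2  207.2] [ 2.99  -0.547  0.211] q [-0.87  0.22  2.02  0.73  0.61 -0.01] F [-0.4 -0.6  0.9]
shift cm [-2.76 -0.33 19.76] turn [-0.005  0.084  0.235]
```

play_rows([
  [50,[-0.8,-0.1,2.4],[0,0.03,0.08]],
  [50,[-1.6,-0.2,4.8],[0,0.05,0.16]],
  [50,[-2.4,-0.3,7],[0,0.084,0.235]],
  [50,[-3.3,-0.4,9.4],[0,0.084,0.235]],
  [50,[-3.3,-0.4,9.4],[0,0.084,0.235]],
  [50,[-3.3,-0.4,9.4],[0,0.084,0.235]],
])

```text
clock: 5.22
eef_pos: [514.4, -382.1, 108.9]
tcp_rot: [-3.136, -0.648, -0.062]
contact_force: [0.1, -0.8, 0.5]
opening: 0.805
```

```bash
python3 snap.py w4 wrist 0,0,640,400; python3 - <<'E'
from go import *
delta((574.3,-386.7,25.6),-0.065,0.65)
E
```

```text
5.2167 [ 514.4 -382.1  108.9] [-3.136 -0.648 -0.062] [ 0.1 -0.8  0.5] 0.805
scale 1.2
now [ 514.8 -382.8  110.3] [-3.138 -0.65  -0.061] q [-0.88  0.42  2.08  1.24  0.49 -0.34] F [-0.5 -0.8  0.2]
shift cm [-0.38  0.06 10.35] turn [-0.006  0.     0.003]
```

View pics/w4b.png

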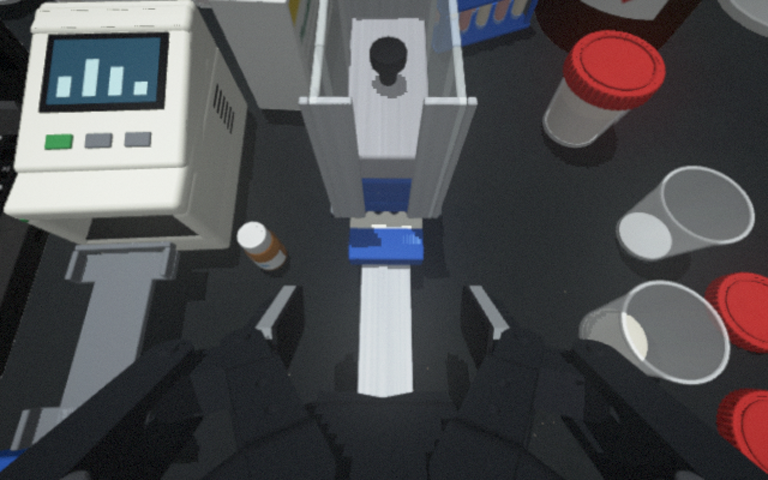

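```bash
python3 - <<'E'
from fit import *
c=np.load("pics/w4c.npy",allow_pickle=True).item(); d=np.load("pics/w4.npy")
for n,u,v in [("cap",248,232),("base",272,268),("fL",268,318),("fLtip",285,295),("fR",490,318),("cass top",387,240),("front",387,252),("tongue",387,300),("cupL",585,330),("cupL2",650,375)]:
    u/=1.2; v/=1.2; print(n,w(c,u,v,d[int(v),int(u)]).round(1))
for P in [(551,-385,50),(551,-385,36),(549.7,-385.7,36)]: print((proj(c,P)*1.2).round(1))
E
```

```text
cap [ 577.1 -292.7   45.2]
base [ 562.3 -298.1    6. ]
fL [ 501.2 -342.8  145.5]
fLtip [ 512.1 -344.   130.6]
fR [ 496.9 -418.1  144.6]
cass top [ 564.  -388.1   48.7]
front [ 555.  -387.5   50.3]
tongue [ 526.3 -385.9   34.7]
cupL [ 501.5 -526.8    9.5]
cupL2 [ 471.7 -535.9   46.2]
[383.5 258.1]
[383.5 264.3]
[384.7 266. ]
```

```bash
python3 - <<'E'
from go import *
c=np.load("pics/w4c.npy",allow_pickle=True).item()
Rm=target_R(-.063,.65); t=np.array([514.6,-382.5,109.7])
for back in (0,4,8,13):
  for sx in (-11,11):
    print(back,sx,[(proj(c,t+Rm@np.array([sx,sy,-back]))*1.2).round(0).tolist() for sy in (-37,37)])
a=cv2.imread("pics/w4.png"); crop(a,200,220,440,340,3.3,"pics/w4f.png")
E
```

```text
0 -11 [[303.0, 316.0], [463.0, 316.0]]
0 11 [[300.0, 271.0], [466.0, 272.0]]
4 -11 [[301.0, 320.0], [465.0, 321.0]]
4 11 [[298.0, 275.0], [468.0, 275.0]]
8 -11 [[299.0, 325.0], [467.0, 325.0]]
8 11 [[295.0, 278.0], [471.0, 279.0]]
13 -11 [[296.0, 331.0], [470.0, 332.0]]
13 11 [[292.0, 283.0], [474.0, 284.0]]
```

View pics/w4f.png

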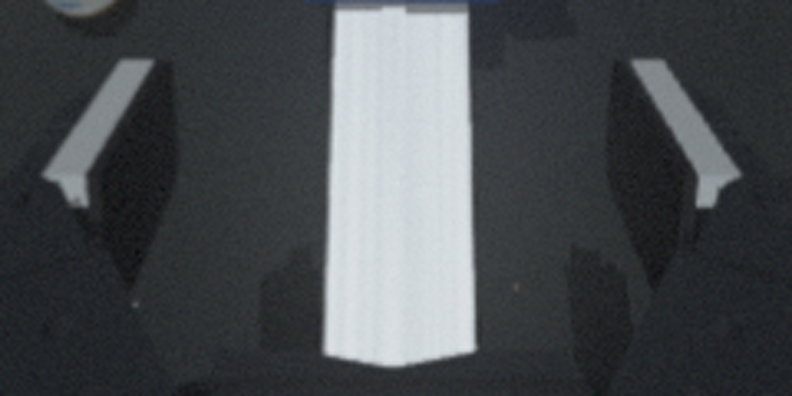

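play_rows([
  [50,[-0.4,0.1,2],[0,0,0]],
  [50,[-0.4,0.1,4],[0,0,0]],
  [50,[-0.4,0.1,6],[0,0,0]],
  [50,[-0.4,0.1,8],[0,0,0]],
  [50,[-0.4,0.1,9.5],[0,0,0]],
  [50,[-0.4,0.1,10.8],[0,0,0]],
  [50,[-0.4,0.1,10.8],[0,0,0]],
  [50,[-0.4,0.1,10.8],[0,0,0]],
])

```text
clock: 5.93
eef_pos: [577.3, -387.7, 22.8]
tcp_rot: [-3.139, -0.652, -0.062]
contact_force: [0.7, 0.8, -0.1]
opening: 0.803
```

```bash
python3 snap.py w5 wrist 0,0,640,400; python3 snap.py s5 side 240,160,400,300
```

```text
5.9333 [ 577.3 -387.7   22.8] [-3.139 -0.652 -0.062] [ 0.7  0.8 -0.1] 0.803
scale 1.2
5.9833 [ 576.9 -387.8   22.9] [-3.139 -0.652 -0.062] [-0.6 -0.3  0.2] 0.804
scale 4.2
```

View pics/w5b.png

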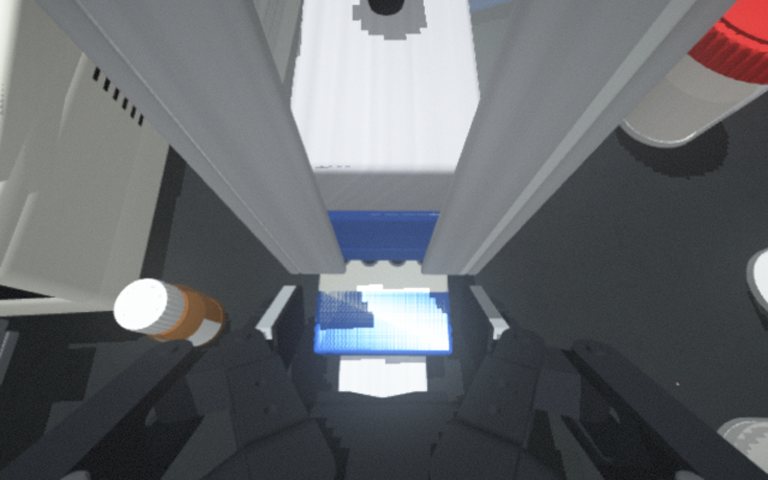

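View pics/s5b.png

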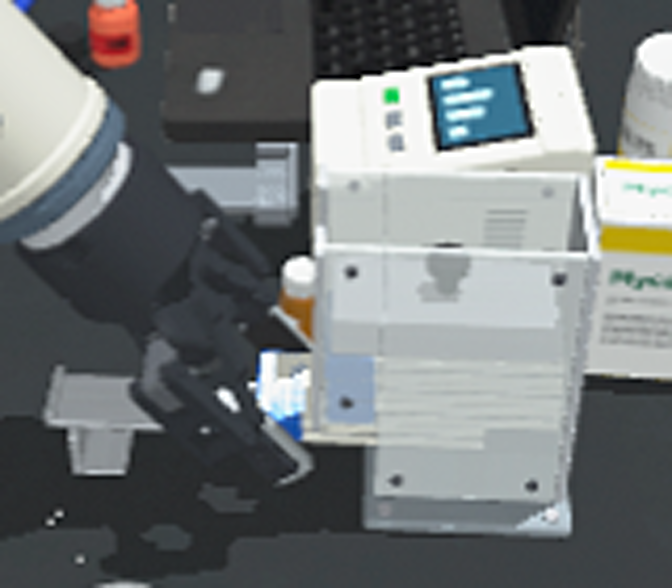

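play_rows([
  [80,[0,0,0],[0,0,0]],
  [100,[0,0,0],[0,0,0]],
  [150,[0,0,0],[0,0,0]],
  [180,[0,0,0],[0,0,0]],
  [180,[0,0,0],[0,0,0]],
  [180,[0,0,0],[0,0,0]],
], squeeze=50)

```text
clock: 6.53
eef_pos: [576.1, -387.9, 22.2]
tcp_rot: [-3.137, -0.651, -0.065]
contact_force: [-5.9, 0.1, 10.1]
opening: 0.577
```

```bash
python3 snap.py w6 wrist 0,0,640,400; python3 - <<'E'
from go import *
s=readout.sense()
R0=R.from_euler("xyz",s["tcp_rot"]).as_matrix()
for yw in (-.065,):
  print((R0.T@np.array([-np.cos(yw),-np.sin(yw),0])).round(3), (R0.T@np.array([0,0,1])).round(3))
E
```

```text
6.5333 [ 576.1 -387.9   22.2] [-3.137 -0.651 -0.065] [-5.9  0.1 10.1] 0.577
scale 1.2
[-0.795 -0.002 -0.606] [ 0.606 -0.003 -0.795]
```

View pics/w6b.png

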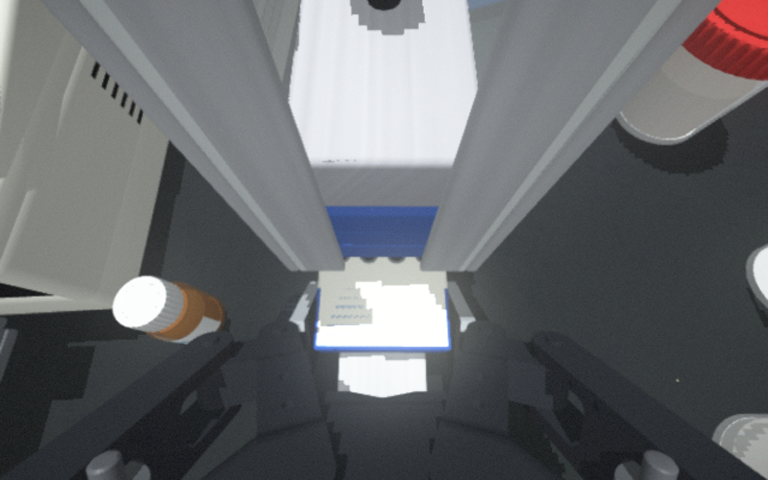

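play_rows([
  [180,[-0.32,0,-0.24],[0,0,0]],
  [180,[-0.64,0,-0.48],[0,0,0]],
  [180,[-0.96,0,-0.73],[0,0,0]],
  [180,[-1.27,0,-0.97],[0,0,0]],
  [180,[-1.59,0,-1.21],[0,0,0]],
  [180,[-1.91,0,-1.45],[0,0,0]],
  [180,[-2.23,0,-1.7],[0,0,0]],
  [180,[-2.54,0,-1.94],[0,0,0]],
])

```text
clock: 7.25
eef_pos: [545.5, -386.0, 22.3]
tcp_rot: [-3.137, -0.653, -0.064]
contact_force: [8.2, -1.7, -1.1]
opening: 0.578
```

```bash
python3 snap.py w7 wrist 0,0,640,400
```

```text
7.25 [ 545.5 -386.    22.3] [-3.137 -0.653 -0.064] [ 8.2 -1.7 -1.1] 0.578
scale 1.2
```

View pics/w7b.png

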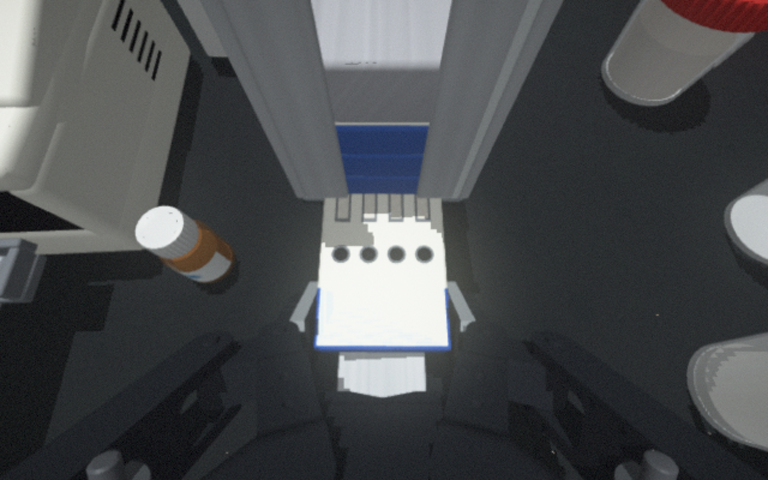

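play_rows([
  [180,[-0.4,0,-0.3],[0,0,0]],
  [180,[-0.8,0,-0.61],[0,0,0]],
  [180,[-1.2,0,-0.91],[0,0,0]],
  [180,[-1.6,0,-1.22],[0,0,0]],
  [180,[-2.0,0,-1.52],[0,0,0]],
  [180,[-2.4,0,-1.83],[0,0,0]],
  [180,[-2.8,0,-2.13],[0,0,0]],
  [180,[-3.2,0,-2.44],[0,0,0]],
  [180,[-3.6,0,-2.74],[0,0,0]],
  [180,[-4.0,0,-3.05],[0,0,0]],
  [180,[-4.4,0,-3.35],[0,0,0]],
  [180,[-4.6,0,-3.5],[0,0,0]],
])

```text
clock: 8.3
eef_pos: [487.0, -382.3, 22.2]
tcp_rot: [-3.137, -0.653, -0.065]
contact_force: [5.1, -0.3, 6.9]
opening: 0.578
```

play_rows([
  [180,[-0.15,0,-0.12],[0,0,0]],
  [180,[-0.3,0,-0.23],[0,0,0]],
  [180,[-0.3,0,-0.23],[0,0,0]],
  [180,[-0.3,0,-0.23],[0,0,0]],
])

```text
clock: 8.63
eef_pos: [483.2, -382.2, 22.2]
tcp_rot: [-3.137, -0.652, -0.065]
contact_force: [1.3, -0.2, 9.8]
opening: 0.575
```

```bash
python3 snap.py w8 wrist 0,0,640,400;  python3 snap.py s8 side 240,160,400,300
```

```text
8.6333 [ 483.2 -382.2   22.2] [-3.137 -0.652 -0.065] [ 1.3 -0.2  9.8] 0.575
scale 1.2
8.6833 [ 483.3 -382.2   22.2] [-3.137 -0.652 -0.065] [ 0.   0.  10.9] 0.58
scale 4.2
```

View pics/w8b.png

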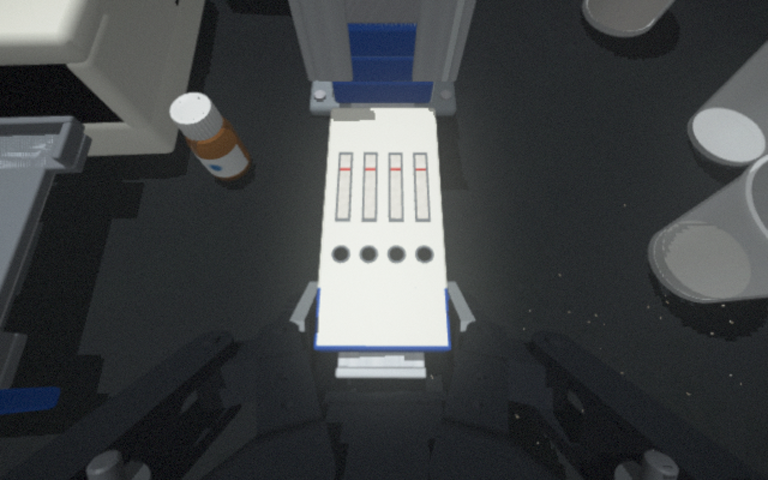

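View pics/s8b.png

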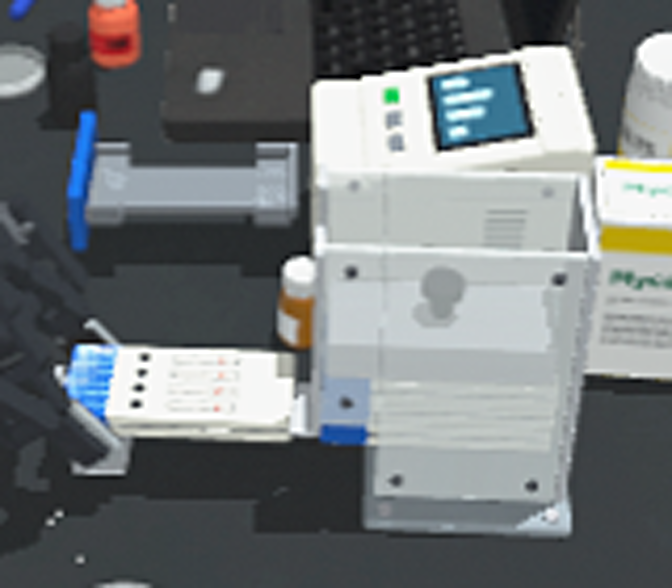

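play_rows([
  [120,[0,0,0],[0,0,0]],
  [80,[0,0,0],[0,0,0]],
  [50,[0,0,0],[0,0,0]],
  [50,[0,0,0],[0,0,0]],
  [50,[0,0,-1.5],[0,0,0]],
  [50,[0,0,-3],[0,0,0]],
  [50,[0,0,-5],[0,0,0]],
  [50,[0,0,-7],[0,0,0]],
  [50,[0,0,-9],[0,0,0]],
  [50,[0,0,-9],[0,0,0]],
  [50,[0,0,-9],[0,0,0]],
])

```text
clock: 9.65
eef_pos: [428.2, -379.0, 93.1]
tcp_rot: [-3.138, -0.651, -0.065]
contact_force: [0.2, 0.7, 0.1]
opening: 0.804
```

```bash
python3 - <<'E'
from go import *
delta((522.4,-383.4,110),-0.065,0.35)
E
python3 snap.py w9 wrist 0,0,640,400
```

```text
now [ 428.2 -379.    93.1] [-3.138 -0.651 -0.065] q [-1.03  0.4   2.19  1.33  0.54 -0.57] F [0.2 0.7 0.1]
shift cm [ 8.53 -0.16  4.37] turn [-0.003 -0.301  0.   ]
9.65 [ 428.2 -379.    93.1] [-3.138 -0.651 -0.065] [0.2 0.7 0.1] 0.804
scale 1.2
```

View pics/w9b.png

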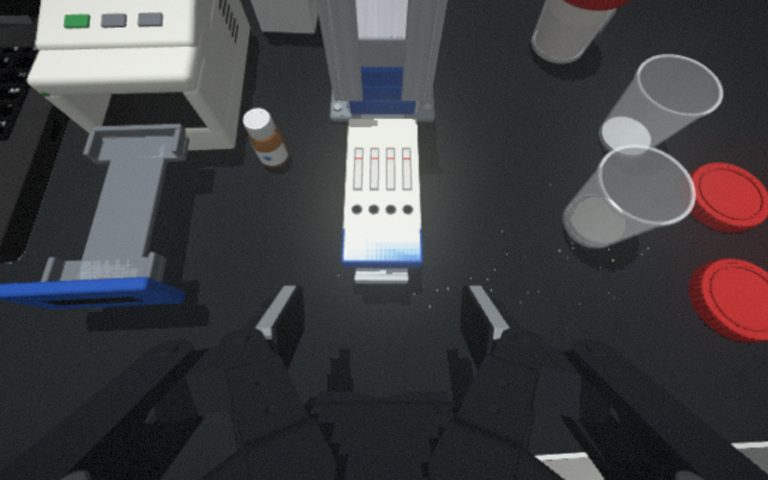

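```bash
python3 - <<'E'
from h import *
a=cv2.imread("pics/w9.png"); crop(a,270,90,370,240,4,"pics/w9m.png"); crop(a,0,90,165,265,3.4,"pics/w9r.png")
E
```

```text
(no output)
```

View pics/w9m.png

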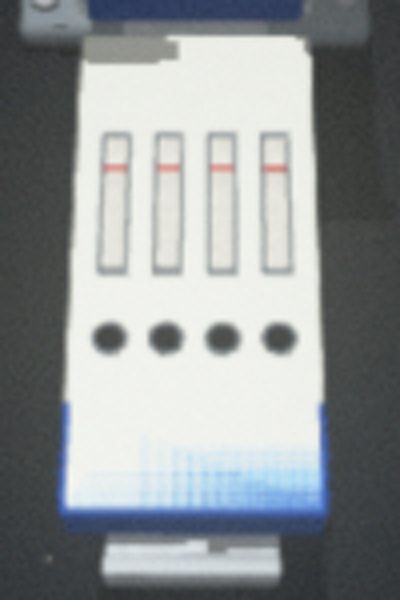

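View pics/w9r.png

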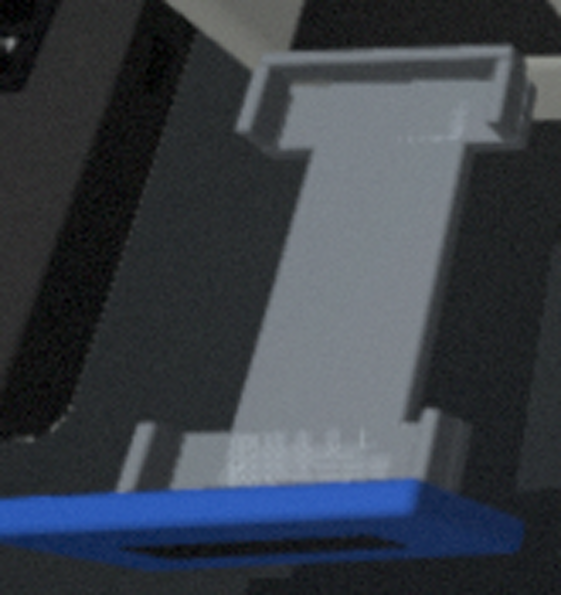

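```bash
python3 - <<'E'
from fit import *
c=np.load("pics/w9c.npy",allow_pickle=True).item()
A=lambda x,y:(270+x/4,90+y/4); B=lambda x,y:(x/3.4,90+y/3.4)
def show(n,f,pts,z):
    q=[onplane(c,*f(*p),z) for p in pts]
    for p,k in zip(pts,q): print(n,p,k.round(1))
    return np.array(q)
q=show("cas50",A,[(62,510),(328,508),(82,38),(308,38)],50); print(q.mean(0)); f=(q[0]+q[1])/2;b=(q[2]+q[3])/2; print(b-f,np.arctan2(*(b-f)[[1,0]]))
show("lip41",A,[(103,578),(281,580)],41)
q=show("floor40",B,[(310,150),(235,430),(463,150),(403,425)],40); print(q.mean(0))
show("rear48",B,[(262,55),(515,47)],48)
show("panel64",B,[(418,482),(412,515)],64)
E
```

```text
cas50 (62, 510) [ 459.5 -356.9   50. ]
cas50 (328, 508) [ 456.8 -405.2   50. ]
cas50 (82, 38) [ 566.1 -363.5   50. ]
cas50 (308, 38) [ 562.9 -412.2   50. ]
[ 511.3498673  -384.47097868   50.        ]
[ 1.06322207e+02 -6.76397720e+00  1.42108547e-14] -0.06353211068578071
lip41 (103, 578) [ 448.7 -363.3   41. ]
lip41 (281, 580) [ 446.3 -396.3   41. ]
floor40 (310, 150) [ 548.2 -191.8   40. ]
floor40 (235, 430) [ 474.3 -192.1   40. ]
floor40 (463, 150) [ 546.  -229.8   40. ]
floor40 (403, 425) [ 473.  -228.9   40. ]
[ 510.36162345 -210.63472552   40.        ]
rear48 (262, 55) [ 571.7 -180.8   48. ]
rear48 (515, 47) [ 570.6 -243.4   48. ]
panel64 (418, 482) [ 452.1 -251.2   64. ]
panel64 (412, 515) [ 445.6 -251.3   64. ]
```

```bash
python3 - <<'E'
from go import *
delta((522,-383.7,100),-0.065,0.35)
E
```

```text
now [ 428.4 -378.7   92.5] [-3.137 -0.65  -0.065] q [-1.03  0.4   2.19  1.33  0.54 -0.58] F [0.4 0.2 0.2]
shift cm [ 7.91 -0.09  5.07] turn [-0.004 -0.3    0.   ]
```

play_rows([
  [50,[1.6,0,1],[0,-0.06,0]],
  [50,[3.2,0,2],[0,-0.12,0]],
  [50,[4.8,0,3],[0,-0.18,0]],
  [50,[6.4,-0.1,4],[0,-0.24,0]],
  [50,[7.9,-0.1,5.1],[0,-0.3,0]],
  [50,[7.9,-0.1,5.1],[0,-0.3,0]],
  [50,[7.9,-0.1,5.1],[0,-0.3,0]],
])

```text
clock: 10.28
eef_pos: [526.5, -384.1, 100.2]
tcp_rot: [-3.14, -0.35, -0.062]
contact_force: [1.1, 0.0, 0.5]
opening: 0.81
```

```bash
python3 snap.py w10 wrist 0,0,640,400; python3 - <<'E'
from go import *
delta((522,-383.7,21),-0.065,0.35)
E
```

```text
10.2833 [ 526.5 -384.1  100.2] [-3.14  -0.35  -0.062] [1.1 0.  0.5] 0.81
scale 1.2
now [ 525.4 -383.1   99.6] [-3.139 -0.35  -0.06 ] q [-0.75  0.44  1.9   0.42  0.57  0.55] F [ 1.3  0.5 -0.3]
shift cm [-3.02  0.1   7.26] turn [-0.005 -0.     0.005]
```

View pics/w10b.png

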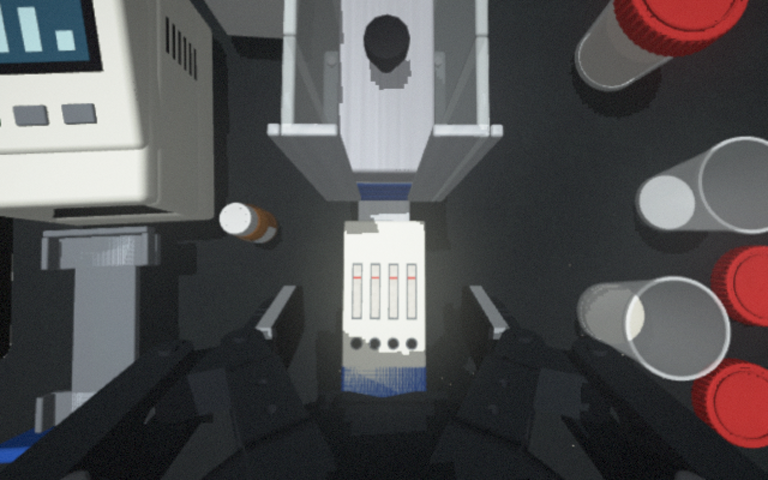

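play_rows([
  [50,[-0.7,0,1.7],[0,0,0.003]],
  [50,[-1.4,0.1,3.4],[0,0,0.005]],
  [50,[-2,0.1,4.8],[0,0,0.005]],
  [50,[-2.5,0.1,6],[0,0,0.005]],
  [50,[-2.9,0.1,7],[0,0,0.005]],
  [50,[-3.0,0.1,7.2],[0,0,0.005]],
  [50,[-3.0,0.1,7.2],[0,0,0.005]],
  [50,[-3.0,0.1,7.2],[0,0,0.005]],
])

```text
clock: 11.0
eef_pos: [518.1, -383.6, 21.5]
tcp_rot: [-3.135, -0.35, -0.069]
contact_force: [0.4, -0.3, -0.6]
opening: 0.802
```

```bash
python3 snap.py w11 wrist 0,0,640,400
```

```text
11.0 [ 518.1 -383.6   21.5] [-3.135 -0.35  -0.069] [ 0.4 -0.3 -0.6] 0.802
scale 1.2
```

View pics/w11b.png

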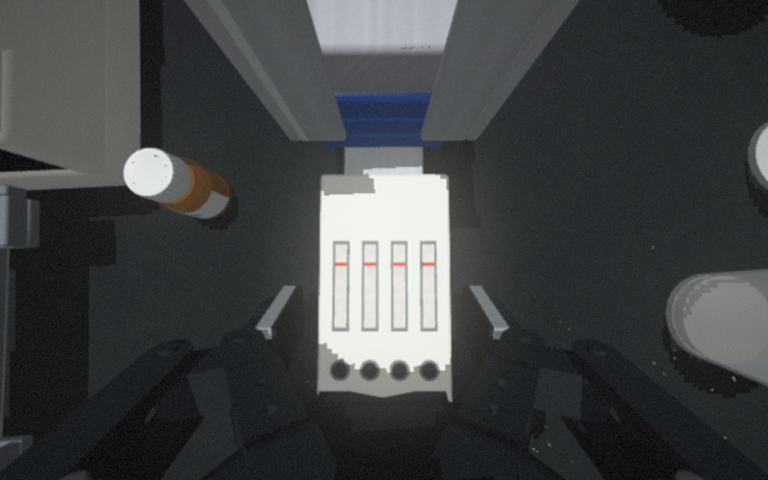

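play_rows([
  [80,[0,0,0],[0,0,0]],
  [100,[0,0,0],[0,0,0]],
  [150,[0,0,0],[0,0,0]],
  [180,[0,0,0],[0,0,0]],
  [180,[0,0,0],[0,0,0]],
  [180,[0,0,0],[0,0,0]],
], squeeze=40)

```text
clock: 11.55
eef_pos: [518.9, -384.2, 22.8]
tcp_rot: [-3.136, -0.351, -0.069]
contact_force: [-2.5, 0.7, 6.1]
opening: 0.576
```

```bash
python3 snap.py w12 wrist 0,0,640,400; python3 - <<'E'
from go import *
s=readout.sense(); p=s["eef_pos"]
delta(p+[0,0,70],-0.065,0.35)
E
```

```text
11.55 [ 518.9 -384.2   22.8] [-3.136 -0.351 -0.069] [-2.5  0.7  6.1] 0.576
scale 1.2
now [ 518.9 -384.2   22.8] [-3.136 -0.351 -0.069] q [-0.76  0.56  1.94  0.56  0.43  0.39] F [-2.   0.7  7.2]
shift cm [ 2.41 -0.03 -6.57] turn [-0.004 -0.001 -0.003]
```

View pics/w12b.png

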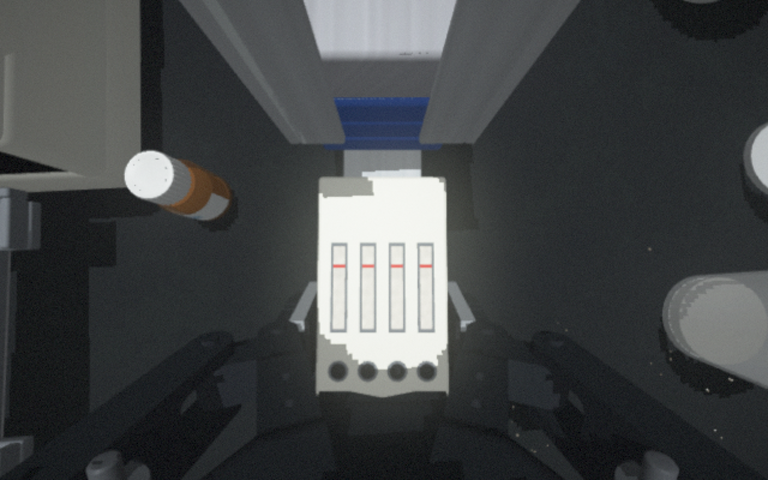

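play_rows([
  [180,[0.17,0,-0.47],[0,0,0]],
  [180,[0.5,0,-1.4],[0,0,0]],
  [180,[0.9,0,-2.4],[0,0,0]],
  [180,[1.4,0,-3.8],[0,0,0]],
  [180,[1.9,0,-5.2],[0,0,0]],
  [180,[2.4,0,-6.6],[0,0,0]],
  [180,[2.8,0,-7.6],[0,0,0]],
  [180,[3.1,0,-8.45],[0,0,0]],
  [180,[3.1,0,-8.45],[0,0,0]],
])

```text
clock: 12.35
eef_pos: [519.7, -385.3, 114.5]
tcp_rot: [-3.138, -0.353, -0.068]
contact_force: [-0.7, 0.2, -1.9]
opening: 0.577
```

```bash
python3 snap.py w13 wrist 0,0,640,400; python3 - <<'E'
from go import *
s=readout.sense(); p=s["eef_pos"]
# cassette centre relative to TCP at grasp: (512.6,-383.2) vs (518.9,-384.2)
off=np.array([512.6-518.9,-383.2+384.2])
c,sn=np.cos(.05),np.sin(.05)
off2=np.array([c*off[0]-sn*off[1],sn*off[0]+c*off[1]]); print(off2)
t=np.array([511.8,-209.5])-off2; print(t)
delta((t[0],t[1],p[2]),-0.015,0.35)
E
```

```text
12.35 [ 519.7 -385.3  114.5] [-3.138 -0.353 -0.068] [-0.7  0.2 -1.9] 0.577
scale 1.2
[-6.34210581  0.68388149]
[ 518.14210581 -210.18388149]
now [ 519.2 -384.8  113.3] [-3.137 -0.352 -0.068] q [-0.76  0.41  1.9   0.41  0.59  0.56] F [ 0.4 -0.2 -0.7]
shift cm [ -1.22 -17.42  -0.37] turn [ 0.014 -0.002 -0.05 ]
```

View pics/w13b.png

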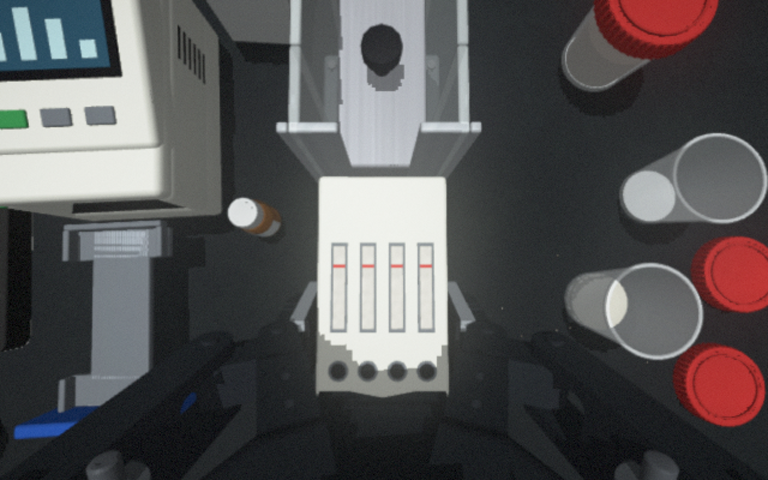

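play_rows([
  [180,[-0.1,-0.8,0],[0,0,0]],
  [180,[-0.1,-2,0],[0,0,-0.01]],
  [180,[-0.3,-4,-0.1],[0,0,-0.01]],
  [180,[-0.4,-6,-0.1],[0,0,-0.02]],
  [180,[-0.6,-8,-0.2],[0.005,0,-0.03]],
  [180,[-0.7,-10,-0.2],[0.01,0,-0.04]],
  [180,[-0.8,-12,-0.3],[0.014,0,-0.05]],
  [180,[-1,-14,-0.3],[0.014,0,-0.05]],
  [180,[-1.1,-16,-0.4],[0.014,0,-0.05]],
  [180,[-1.2,-17,-0.4],[0.014,0,-0.05]],
  [180,[-1.2,-17.4,-0.4],[0.014,0,-0.05]],
  [180,[-1.2,-17.4,-0.4],[0.014,0,-0.05]],
])

```text
clock: 13.4
eef_pos: [517.5, -208.8, 112.2]
tcp_rot: [-3.139, -0.349, -0.014]
contact_force: [0.4, -0.6, -0.6]
opening: 0.582
```

```bash
python3 snap.py w14 wrist 0,0,640,400; python3 snap.py c14 scene 250,130,450,280; python3 - <<'E'
from go import *
delta((518.1,-210.2,70),-0.015,0.35)
E
```

```text
13.4 [ 517.5 -208.8  112.2] [-3.139 -0.349 -0.014] [ 0.4 -0.6 -0.6] 0.582
scale 1.2
13.45 [ 517.8 -209.7  112.4] [-3.14  -0.35  -0.015] [-0.  -0.7  0.1] 0.576
scale 4.0
now [ 518.  -210.2  112.5] [-3.14  -0.35  -0.015] q [-0.48  0.29  2.11  0.37  0.45  0.79] F [-0.4  0.4 -1.1]
shift cm [-1.45  0.    4.  ] turn [-0.001 -0.    -0.   ]
```

View pics/w14b.png

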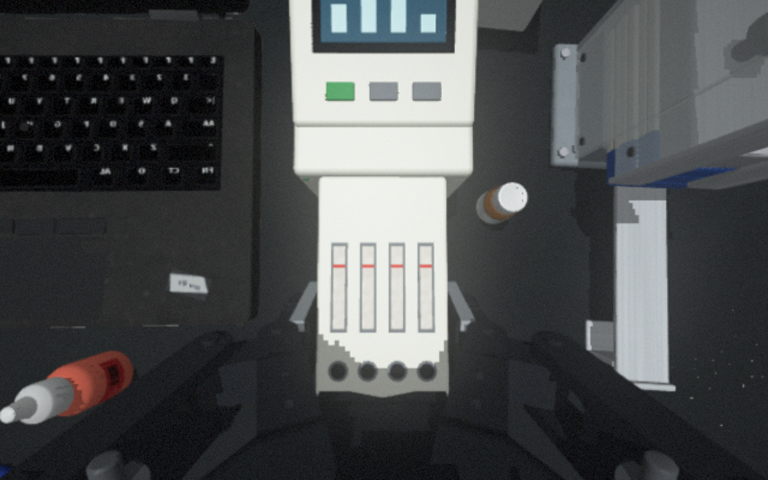

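View pics/c14b.png

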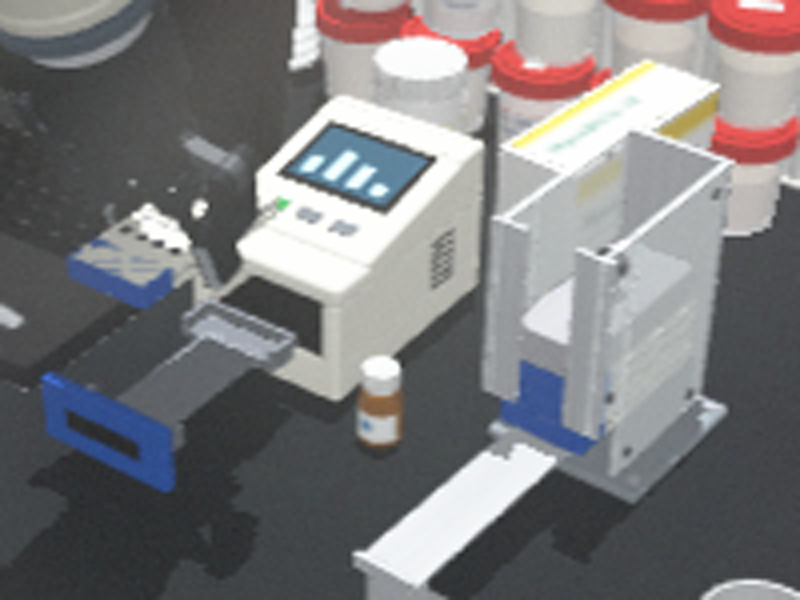

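```bash
python3 - <<'E'
from fit import *
c=np.load("pics/w14c.npy",allow_pickle=True).item()
for z in (139.7,):
  for u,v in [(318,178),(446,178)]: print("cas rear",onplane(c,u/1.2,v/1.2,z).round(1))
for u,v in [(296,172),(472,172)]: print("case",onplane(c,u/1.2,v/1.2,80).round(1))
c=np.load("pics/w12c.npy",allow_pickle=True).item()
for u,v in [(318,177),(446,177)]: print("w12 cas rear",onplane(c,u/1.2,v/1.2,50).round(1))
E
```

```text
cas rear [ 565.3 -184.8  139.7]
cas rear [ 564.6 -234.   139.7]
case [ 584.1 -161.1   80. ]
case [ 582.7 -260.2   80. ]
w12 cas rear [ 568.4 -362.8   50. ]
w12 cas rear [ 565.  -412.1   50. ]
```

play_rows([
  [180,[-0.2,0,0.6],[0,0,0]],
  [180,[-0.6,0,1.6],[0,0,0]],
  [180,[-1,0,2.7],[0,0,0]],
  [180,[-1.4,0,3.8],[0,0,0]],
  [180,[-1.7,0,4.7],[0,0,0]],
  [180,[-1.9,0,5.3],[0,0,0]],
  [180,[-2,0,5.45],[0,0,0]],
  [180,[-2,0,5.45],[0,0,0]],
])

```text
clock: 14.17
eef_pos: [517.0, -209.9, 53.5]
tcp_rot: [-3.139, -0.349, -0.017]
contact_force: [-0.3, 0.6, -0.4]
opening: 0.58
```

```bash
python3 snap.py w15 wrist 220,120,420,270; python3 snap.py s15 side 240,160,400,280; python3 -c "
from go import *
delta((518,-210,70),-0.015,0.35)"
```

```text
14.1667 [ 517.  -209.9   53.5] [-3.139 -0.349 -0.017] [-0.3  0.6 -0.4] 0.58
scale 4.0
14.2167 [ 517.4 -210.    54.1] [-3.139 -0.35  -0.016] [-0.3  0.6 -0.5] 0.58
scale 5.0
now [ 517.7 -210.1   54.6] [-3.14  -0.35  -0.016] q [-0.48  0.4   2.14  0.51  0.32  0.64] F [-0.1  0.4  0.1]
shift cm [ 0.56 -0.01 -1.44] turn [-0.001 -0.    -0.001]
```

View pics/w15b.png

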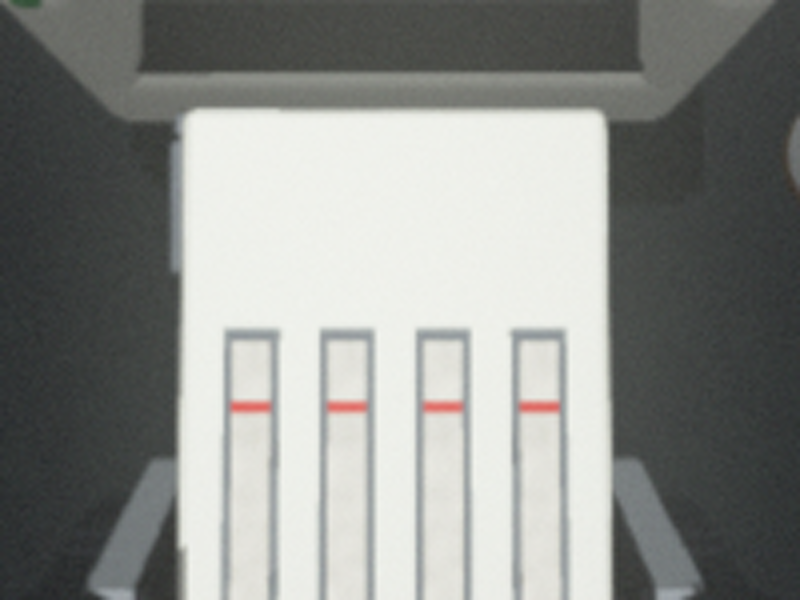

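View pics/s15b.png

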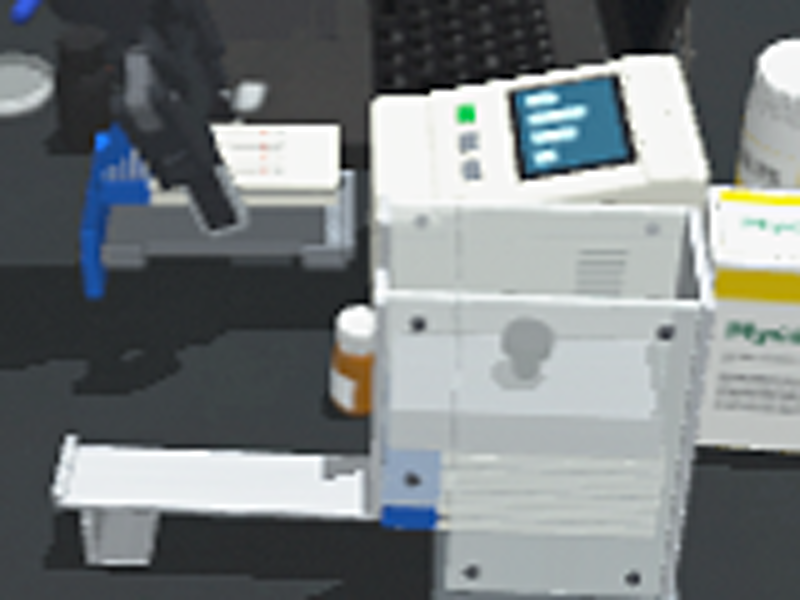

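```bash
python3 - <<'E'
from fit import *
c=np.load("pics/w15c.npy",allow_pickle=True).item()
A=lambda x,y:(220+x/4,120+y/4); B=lambda x,y:(240+x/5,160+y/5)
print("cam",c["cam_to_world"][:3,3].round(1))
for p in [(183,112),(608,112),(180,420),(611,420)]: print("cas z81.7",onplane(c,*A(*p),81.7).round(1))
for p in [(170,145),(170,268),(175,120)]: print("lip z48",onplane(c,*A(*p),48).round(1))
for p in [(125,120),(660,120)]: print("case base? z80 ",onplane(c,*A(*p),24).round(1))
for p,z in [((340,187),81.7),((341,128),81.7),((340,203),67.7)]: print("side cas",onplane(cd,*B(*p),z).round(1))
for p,z in [((354,255),48),((352,172),48),((330,250),48),((98,133),64),((86,240),64)]: print("side bed",onplane(cd,*B(*p),z).round(1))
E
python3 -c "
import sys; sys.path.insert(0,'.')
from h import *
a=cv2.imread('pics/s15.png'); crop(a,250,180,320,220,11,'pics/s15c.png')"
```

```text
cam [ 532.  -210.5  209.8]
cas z81.7 [ 564.9 -186.5   81.7]
cas z81.7 [ 564.1 -235.3   81.7]
cas z81.7 [ 529.7 -186.1   81.7]
cas z81.7 [ 528.9 -234.6   81.7]
lip z48 [ 568.7 -178.4   48. ]
lip z48 [ 550.8 -178.3   48. ]
lip z48 [ 572.4 -179.1   48. ]
case base? z80  [ 578.5 -166.1   24. ]
case base? z80  [ 577.  -255.1   24. ]
side cas [ 569.5 -241.9   81.7]
side cas [ 570.7 -192.8   81.7]
side cas [ 569.6 -235.1   67.7]
side bed [ 576.  -249.3   48. ]
side bed [ 576.5 -181.5   48. ]
side bed [ 564.9 -245.3   48. ]
side bed [ 450.9 -169.5   64. ]
side bed [ 453.  -257.8   64. ]
```

View pics/s15c.png

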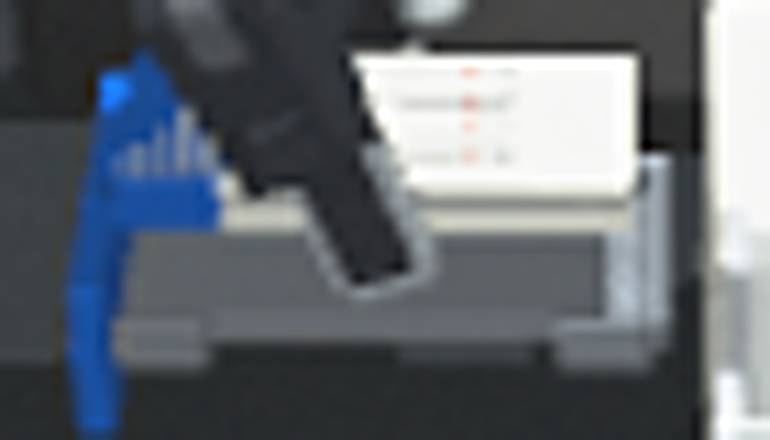

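play_rows([
  [180,[0.12,-0.08,0.05],[0,0,0]],
  [180,[0.02,-0.08,0.35],[0,0,0]],
  [180,[-0.15,-0.08,0.8],[0,0,0]],
  [180,[-0.3,-0.08,1.2],[0,0,0]],
  [180,[-0.45,-0.08,1.6],[0,0,0]],
  [180,[-0.5,-0.08,1.74],[0,0,0]],
  [180,[-0.5,-0.08,1.74],[0,0,0]],
  [180,[-0.5,-0.08,1.74],[0,0,0]],
])

```text
clock: 14.93
eef_pos: [518.8, -208.9, 36.2]
tcp_rot: [-3.14, -0.35, -0.016]
contact_force: [0.9, -0.3, 0.1]
opening: 0.576
```

```bash
python3 snap.py w16 wrist 220,120,420,270; python3 snap.py s16 side 250,180,320,220; python3 -c "
from go import *
delta((518,-210,25),-0.015,0.35)"
```

```text
14.9333 [ 518.8 -208.9   36.2] [-3.14  -0.35  -0.016] [ 0.9 -0.3  0.1] 0.576
scale 4.0
14.9833 [ 518.9 -209.    36.4] [-3.14  -0.35  -0.016] [-0.6  0.4 -0.7] 0.578
scale 11.4
now [ 519.  -209.    36.5] [-3.14  -0.35  -0.016] q [-0.48  0.44  2.15  0.58  0.29  0.57] F [ 0.4  0.1 -1.8]
shift cm [-0.48  0.1   1.05] turn [-0.002 -0.    -0.001]
```

View pics/w16b.png

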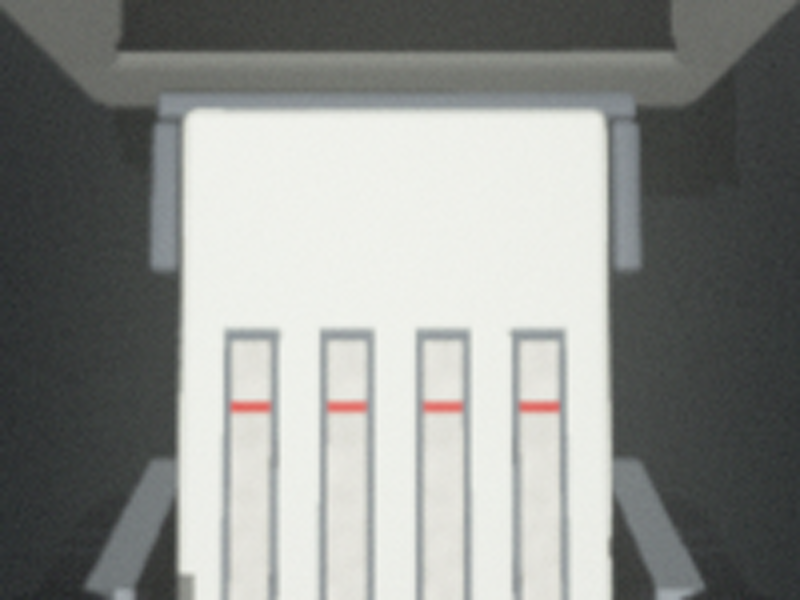

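View pics/s16b.png

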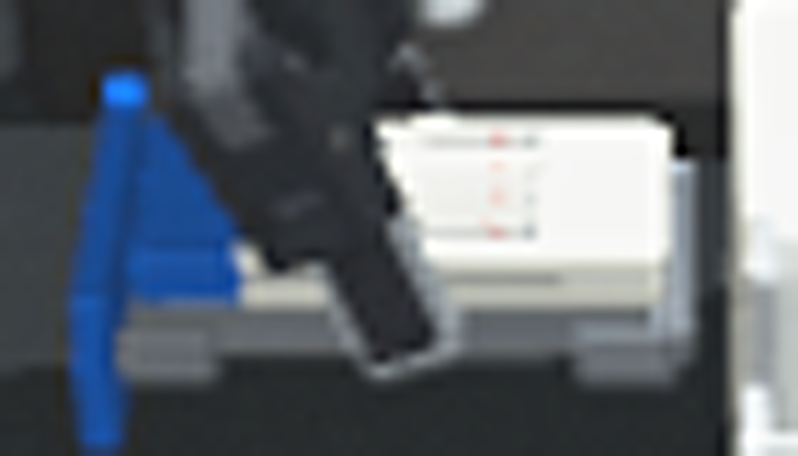

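```bash
python3 - <<'E'
from fit import *
c=np.load("pics/w16c.npy",allow_pickle=True).item()
A=lambda x,y:(220+x/4,120+y/4); B=lambda x,y:(250+x/11.4,180+y/11.4)
for p in [(183,109),(607,109)]: print("cas",onplane(c,*A(*p),63.7).round(1))
for p in [(160,95),(635,95),(152,270),(640,270)]: print("wall out48",onplane(c,*A(*p),48).round(1))
for p,z in [((668,262),63.7),((668,120),63.7),((665,302),49.7)]: print("side cas",onplane(cd,*B(*p),z).round(1))
for p,z in [((692,160),48),((692,335),40),((105,90),64),((142,90),64),((80,290),64)]: print("side bed",onplane(cd,*B(*p),z).round(1))
E
```

```text
cas [ 567.2 -185.4   63.7]
cas [ 566.4 -234.4   63.7]
wall out48 [ 573.1 -179.5   48. ]
wall out48 [ 572.2 -241.1   48. ]
wall out48 [ 550.3 -178.5   48. ]
wall out48 [ 549.4 -241.    48. ]
side cas [ 571.  -239.    63.7]
side cas [ 571.9 -187.5   63.7]
side cas [ 570.5 -233.9   49.7]
side bed [ 577.3 -179.9   48. ]
side bed [ 576.2 -232.5   40. ]
side bed [ 450.4 -175.3   64. ]
side bed [ 458.4 -175.4   64. ]
side bed [ 451.6 -248.    64. ]
```

play_rows([
  [180,[-0.07,0,0.19],[0,0,0]],
  [180,[-0.14,0,0.38],[0,0,0]],
  [180,[-0.2,0,0.56],[0,0,0]],
  [180,[-0.26,0,0.72],[0,0,0]],
  [180,[-0.3,0,0.83],[0,0,0]],
  [180,[-0.31,0,0.86],[0,0,0]],
  [180,[-0.31,0,0.86],[0,0,0]],
  [180,[-0.31,0,0.86],[0,0,0]],
])

```text
clock: 15.7
eef_pos: [519.0, -209.0, 27.3]
tcp_rot: [-3.14, -0.35, -0.016]
contact_force: [-0.4, 0.4, -0.8]
opening: 0.576
```

```bash
python3 snap.py w17 wrist 220,120,420,270; python3 snap.py s17 side 250,180,320,220
```

```text
15.7 [ 519.  -209.    27.3] [-3.14  -0.35  -0.016] [-0.4  0.4 -0.8] 0.576
scale 4.0
15.75 [ 519.  -209.    27.4] [-3.14  -0.35  -0.016] [ 0.4  0.3 -1.2] 0.579
scale 11.4
```

View pics/w17b.png

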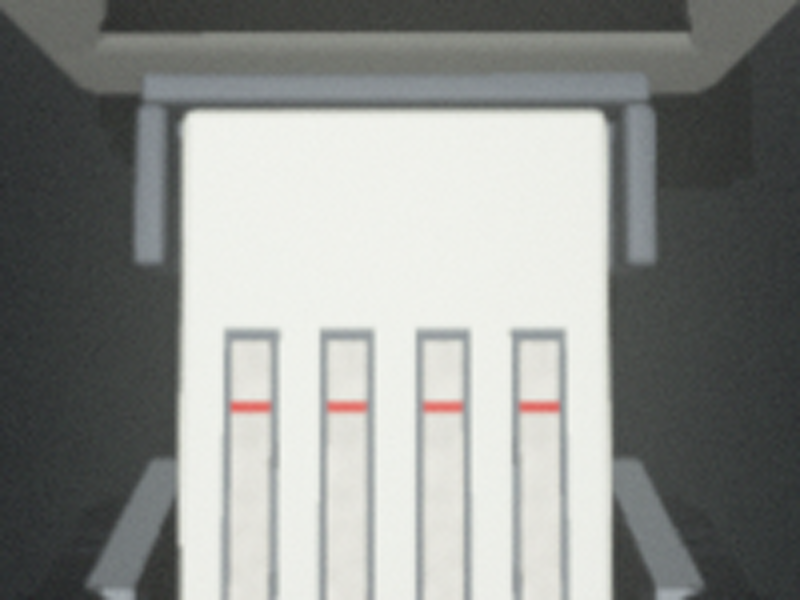

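View pics/s17b.png

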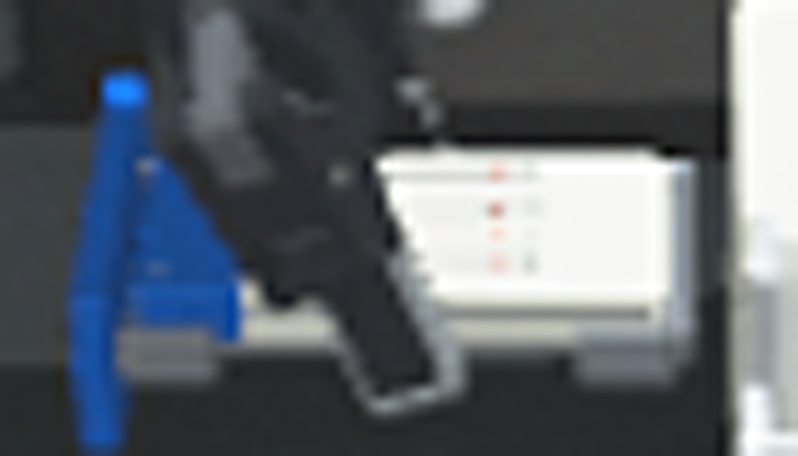

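play_rows([
  [180,[-0.02,0,0.05],[0,0,0]],
  [180,[-0.03,0,0.1],[0,0,0]],
  [180,[-0.05,0,0.14],[0,0,0]],
  [180,[-0.05,0,0.14],[0,0,0]],
  [180,[-0.05,0,0.14],[0,0,0]],
])

```text
clock: 16.22
eef_pos: [519.7, -209.1, 26.7]
tcp_rot: [-3.14, -0.352, -0.015]
contact_force: [-2.6, 2.7, 8.0]
opening: 0.579
```

play_rows([
  [110,[0,0,0],[0,0,0]],
  [95,[0,0,0],[0,0,0]],
  [80,[0,0,0],[0,0,0]],
  [60,[0,0,0],[0,0,0]],
  [50,[0,0,0],[0,0,0]],
  [50,[0,0,0],[0,0,0]],
])

```text
clock: 16.72
eef_pos: [518.9, -209.0, 25.7]
tcp_rot: [-3.14, -0.35, -0.016]
contact_force: [-0.0, 0.6, -0.3]
opening: 0.803
```

play_rows([
  [50,[0.2,0,-0.5],[0,0,0]],
  [50,[0.5,0,-1.4],[0,0,0]],
  [50,[1,0,-2.8],[0,0,0]],
  [50,[1.7,0,-4.7],[0,0,0]],
  [50,[2.4,0,-6.6],[0,0,0]],
  [50,[3.1,0,-8.5],[0,0,0]],
  [50,[3.4,0,-9.4],[0,0,0]],
  [50,[3.4,0,-9.4],[0,0,0]],
])

```text
clock: 17.38
eef_pos: [519.9, -209.8, 128.0]
tcp_rot: [3.141, -0.354, -0.015]
contact_force: [0.5, -1.0, 0.4]
opening: 0.808
```

```bash
python3 snap.py w18 wrist 0,0,640,400; python3 snap.py s18 side 250,180,320,220; python3 snap.py c18 scene 250,130,450,280
```

```text
17.3833 [ 519.9 -209.8  128. ] [ 3.141 -0.354 -0.015] [ 0.5 -1.   0.4] 0.808
scale 1.2
17.4333 [ 519.1 -209.4  126.5] [-3.141 -0.352 -0.015] [ 0.1 -1.  -0.7] 0.806
scale 11.4
17.4833 [ 518.5 -209.1  125.5] [-3.14  -0.35  -0.016] [ 0.1  0.4 -0.1] 0.804
scale 4.0
```

View pics/w18b.png

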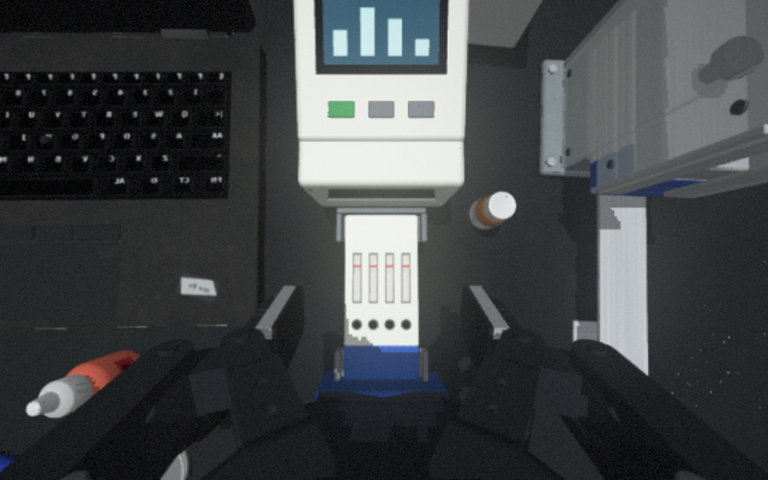

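View pics/s18b.png

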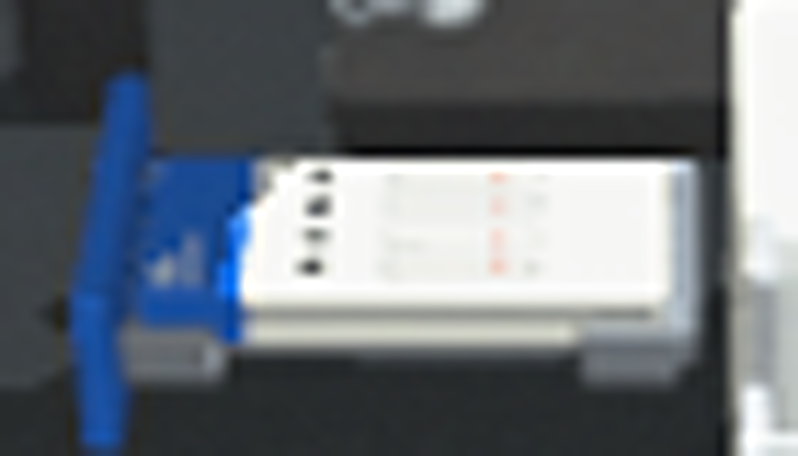

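View pics/c18b.png

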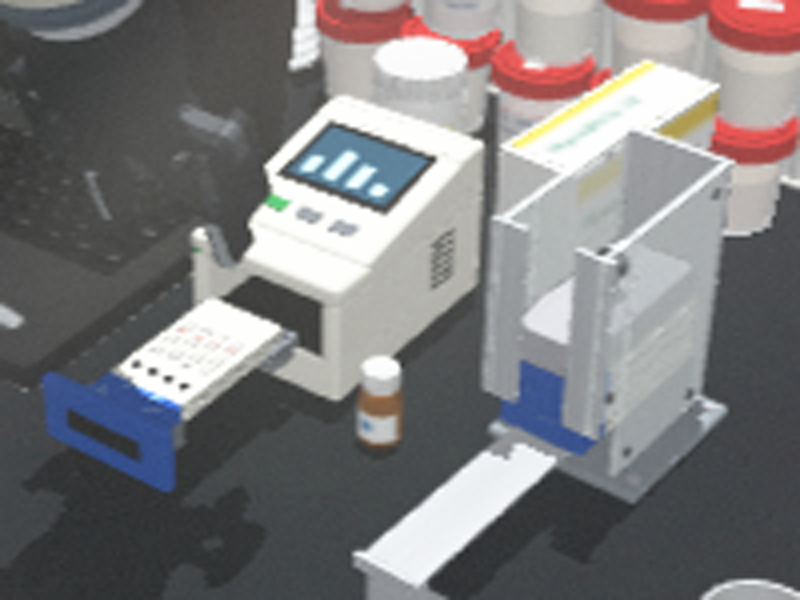

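```bash
python3 - <<'E'
from go import *
cs=calibration("scene"); d=np.load("pics/c18.npy")
for u,v in [(65,395),(85,425),(105,435),(125,445),(155,460),(100,410)]:
    U,V=250+u/4,130+v/4; p=w(cs,U,V,d[int(V),int(U)]); print(p.round(1))
delta((415,-208.5,125),-0.015,0.35)
E
```

```text
[ 446.1 -186.6   58.7]
[ 447.6 -197.6   43. ]
[ 447.4 -211.4   42.9]
[ 448.9 -223.4   40.8]
[ 449.1 -243.    40. ]
[ 447.7 -209.1   57.9]
now [ 518.1 -208.8  124.8] [-3.139 -0.349 -0.016] q [-0.48  0.27  2.11  0.34  0.48  0.82] F [-0.  -0.4 -0.5]
shift cm [-9.68  0.12 -3.55] turn [-0.002  0.001 -0.001]
```

play_rows([
  [255,[-2.5,0,-0.9],[0,0,0]],
  [255,[-5,0,-1.8],[0,0,0]],
  [255,[-7.5,0.1,-2.7],[0,0,0]],
  [255,[-9.7,0.1,-3.5],[0,0,0]],
  [255,[-9.7,0.1,-3.5],[0,0,0]],
  [255,[-9.7,0.1,-3.5],[0,0,0]],
  [255,[-9.7,0.1,-3.5],[0,0,0]],
])

```text
clock: 18.12
eef_pos: [415.8, -208.9, 124.9]
tcp_rot: [-3.14, -0.35, -0.016]
contact_force: [0.1, -0.9, -0.7]
opening: -0.002
```

```bash
python3 - <<'E'
from go import *
delta((415,-208.7,39),-0.015,0.35)
E
```

```text
now [ 415.8 -208.9  124.9] [-3.14  -0.35  -0.016] q [-0.61  0.14  2.28  0.44  0.47  0.6 ] F [ 0.1 -0.9 -0.7]
shift cm [-3.02  0.    8.04] turn [-0.002  0.    -0.001]
```

play_rows([
  [255,[-0.7,0,2],[0,0,0]],
  [255,[-1.5,0,4],[0,0,0]],
  [255,[-2.2,0,6],[0,0,0]],
  [255,[-2.8,0,7.4],[0,0,0]],
  [255,[-3.0,0,8],[0,0,0]],
  [255,[-3.0,0,8],[0,0,0]],
  [255,[-3.0,0,8],[0,0,0]],
])

```text
clock: 18.7
eef_pos: [415.3, -208.4, 39.3]
tcp_rot: [-3.139, -0.349, -0.016]
contact_force: [-0.5, -0.5, -1.0]
opening: -0.001
```

```bash
python3 snap.py w19 wrist 0,0,640,400; python3 snap.py s19 side 200,130,360,250; python3 - <<'E'
from go import *
s=readout.sense()
delta(s["eef_pos"]+[100,-1.5,0],-0.015,0.35)
E
```

```text
18.7 [ 415.3 -208.4   39.3] [-3.139 -0.349 -0.016] [-0.5 -0.5 -1. ] -0.001
scale 1.2
18.75 [ 415.5 -208.6   39.9] [-3.14  -0.35  -0.015] [ 0.5 -0.1  0. ] 0.004
scale 5.0
now [ 415.6 -208.7   40.3] [-3.14  -0.351 -0.015] q [-0.61  0.34  2.33  0.84  0.26  0.18] F [ 0.  -0.7 -0.4]
shift cm [9.39 0.   3.44] turn [-0.001 -0.001 -0.   ]
```

View pics/w19b.png

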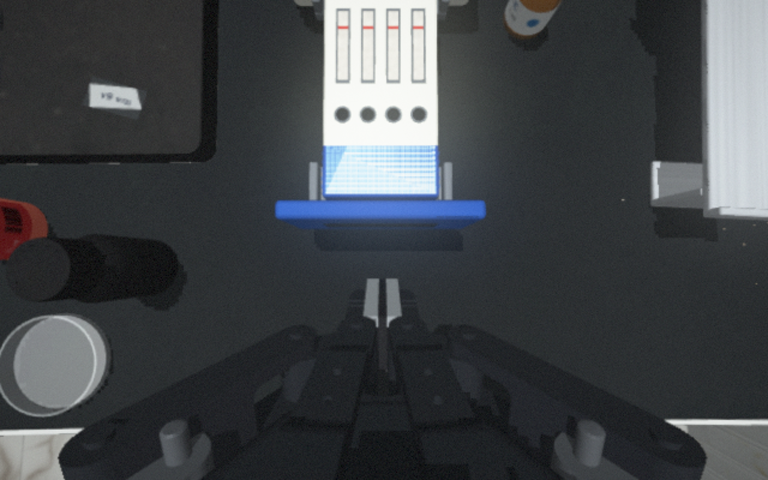

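View pics/s19b.png

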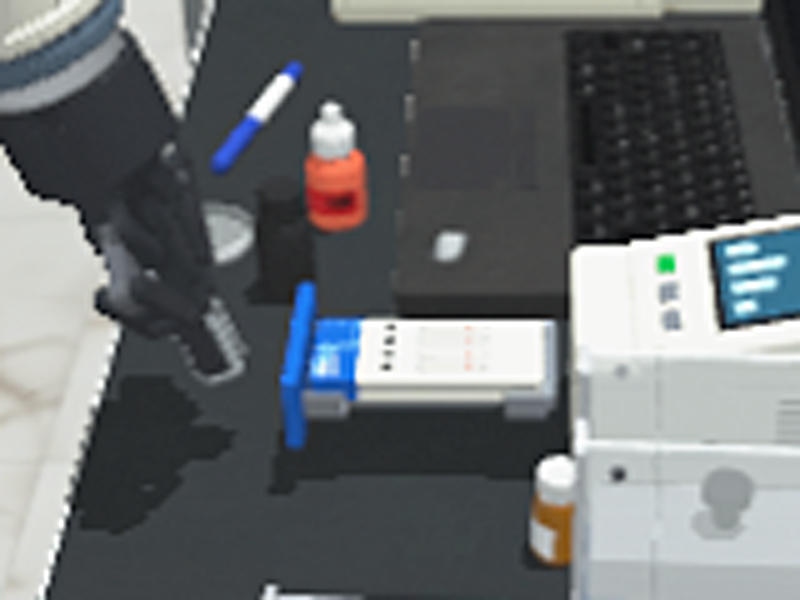

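play_rows([
  [255,[0.38,0,0.14],[0,0,0]],
  [255,[0.94,0,0.34],[0,0,0]],
  [255,[1.4,0,0.52],[0,0,0]],
  [255,[1.69,0,0.62],[0,0,0]],
  [255,[1.88,0,0.69],[0,0,0]],
  [255,[2.07,0,0.76],[0,0,0]],
  [255,[2.26,0,0.83],[0,0,0]],
  [255,[2.45,0,0.9],[0,0,0]],
  [255,[2.73,0,1.0],[0,0,0]],
  [255,[3.01,0,1.1],[0,0,0]],
  [255,[3.38,0,1.24],[0,0,0]],
  [255,[3.76,0,1.38],[0,0,0]],
])

```text
clock: 19.8
eef_pos: [455.0, -208.9, 39.8]
tcp_rot: [-3.139, -0.35, -0.016]
contact_force: [-1.6, 0.0, 2.8]
opening: 0.002
```

play_rows([
  [255,[0.47,0,0.17],[0,0,0]],
  [255,[0.94,0,0.34],[0,0,0]],
  [255,[1.41,0,0.52],[0,0,0]],
  [255,[1.88,0,0.69],[0,0,0]],
  [255,[2.35,0,0.86],[0,0,0]],
  [255,[2.82,0,1.03],[0,0,0]],
  [255,[3.29,0,1.2],[0,0,0]],
  [255,[3.76,0,1.38],[0,0,0]],
])

```text
clock: 20.47
eef_pos: [495.4, -209.6, 39.8]
tcp_rot: [-3.14, -0.35, -0.016]
contact_force: [-2.3, 0.7, 2.3]
opening: 0.002
```

```bash
python3 snap.py w20 wrist 0,0,640,400
```

```text
20.4667 [ 495.4 -209.6   39.8] [-3.14  -0.35  -0.016] [-2.3  0.7  2.3] 0.002
scale 1.2
```

View pics/w20b.png

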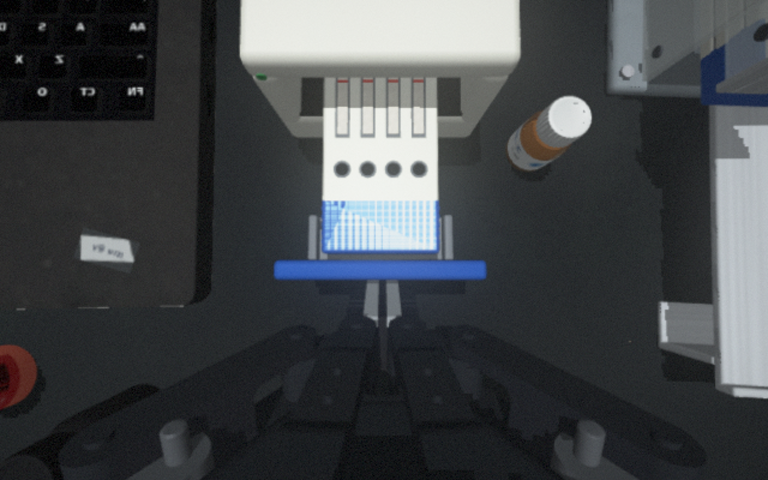

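play_rows([
  [255,[0.38,0,0.14],[0,0,0]],
  [255,[0.75,0,0.28],[0,0,0]],
  [255,[1.13,0,0.41],[0,0,0]],
  [255,[1.5,0,0.55],[0,0,0]],
  [255,[1.88,0,0.69],[0,0,0]],
  [255,[2.26,0,0.83],[0,0,0]],
  [255,[2.63,0,0.96],[0,0,0]],
  [255,[3.01,0,1.1],[0,0,0]],
  [255,[3.38,0,1.24],[0,0,0]],
  [255,[3.76,0,1.38],[0,0,0]],
  [255,[4.14,0,1.51],[0,0,0]],
  [255,[4.32,0,1.58],[0,0,0]],
])

```text
clock: 21.52
eef_pos: [541.4, -210.3, 39.8]
tcp_rot: [-3.14, -0.35, -0.016]
contact_force: [-3.0, 0.4, 0.3]
opening: -0.001
```

```bash
python3 snap.py w21 wrist 0,0,640,400;python3 snap.py s21 side 240,150,340,225
```

```text
21.5167 [ 541.4 -210.3   39.8] [-3.14  -0.35  -0.016] [-3.   0.4  0.3] -0.001
scale 1.2
21.5667 [ 541.7 -210.4   39.9] [-3.14  -0.351 -0.015] [-1.4  0.7  1.6] -0.002
scale 8.0
```

View pics/w21b.png

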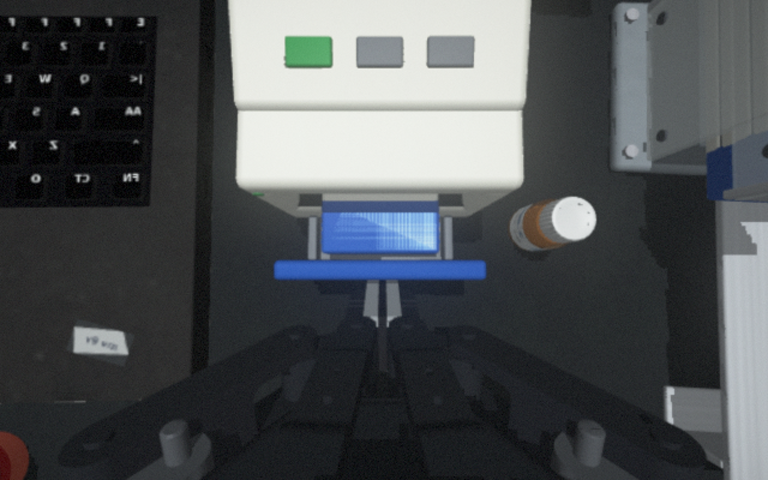

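View pics/s21b.png

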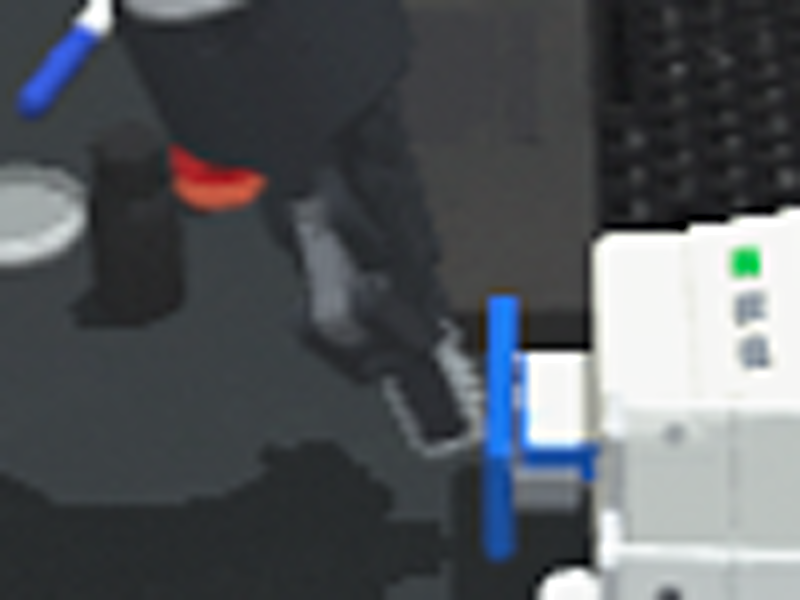

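play_rows([
  [255,[0.28,0,0.1],[0,0,0]],
  [255,[0.56,0,0.21],[0,0,0]],
  [255,[0.75,0,0.28],[0,0,0]],
  [255,[0.94,0,0.34],[0,0,0]],
  [255,[1.03,0,0.38],[0,0,0]],
  [255,[1.13,0,0.41],[0,0,0]],
])

```text
clock: 22.12
eef_pos: [553.0, -210.6, 39.8]
tcp_rot: [-3.14, -0.35, -0.016]
contact_force: [-2.3, -0.4, 0.7]
opening: -0.001
```

play_rows([
  [255,[0.08,0,0.03],[0,0,0]],
  [255,[0.15,0,0.055],[0,0,0]],
  [255,[0.2,0,0.07],[0,0,0]],
  [255,[0.2,0,0.07],[0,0,0]],
])

```text
clock: 22.45
eef_pos: [555.1, -210.6, 39.9]
tcp_rot: [-3.14, -0.35, -0.016]
contact_force: [-3.1, -1.0, 0.6]
opening: -0.0
```

```bash
python3 snap.py w22 wrist 0,0,640,400;python3 snap.py s22 side 240,150,340,225
```

```text
22.45 [ 555.1 -210.6   39.9] [-3.14  -0.35  -0.016] [-3.1 -1.   0.6] -0.0
scale 1.2
22.5 [ 555.1 -210.6   39.9] [-3.14  -0.35  -0.016] [-1.5 -0.7  0.2] -0.003
scale 8.0
```

View pics/s22b.png

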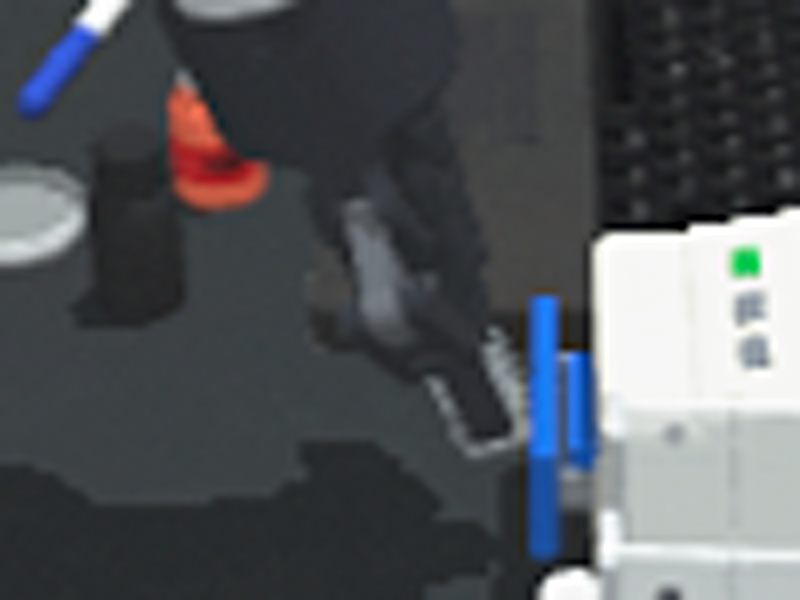

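View pics/w22b.png

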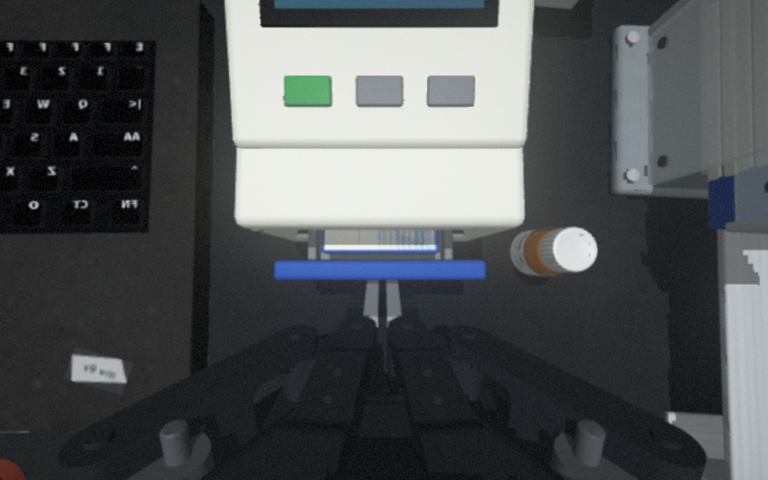

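play_rows([
  [255,[0.14,0,0.05],[0,0,0]],
  [255,[0.28,0,0.1],[0,0,0]],
  [255,[0.42,0,0.155],[0,0,0]],
  [255,[0.56,0,0.21],[0,0,0]],
  [255,[0.66,0,0.24],[0,0,0]],
  [255,[0.66,0,0.24],[0,0,0]],
])

```text
clock: 23.05
eef_pos: [562.3, -210.7, 39.9]
tcp_rot: [-3.14, -0.35, -0.016]
contact_force: [-1.1, -0.4, 0.4]
opening: -0.003
```

play_rows([
  [255,[0.06,0,0.02],[0,0,0]],
  [255,[0.12,0,0.045],[0,0,0]],
  [255,[0.19,0,0.07],[0,0,0]],
  [255,[0.19,0,0.07],[0,0,0]],
])

```text
clock: 23.38
eef_pos: [564.2, -210.7, 39.9]
tcp_rot: [-3.14, -0.35, -0.016]
contact_force: [-3.2, -0.5, -0.5]
opening: -0.001
```

```bash
python3 snap.py w23 wrist 0,0,640,400;python3 snap.py s23 side 240,150,340,225
```

```text
23.3833 [ 564.2 -210.7   39.9] [-3.14  -0.35  -0.016] [-3.2 -0.5 -0.5] -0.001
scale 1.2
23.4333 [ 564.2 -210.7   39.9] [-3.14  -0.35  -0.016] [-1.6 -0.8 -0.4] 0.001
scale 8.0
```

View pics/s23b.png

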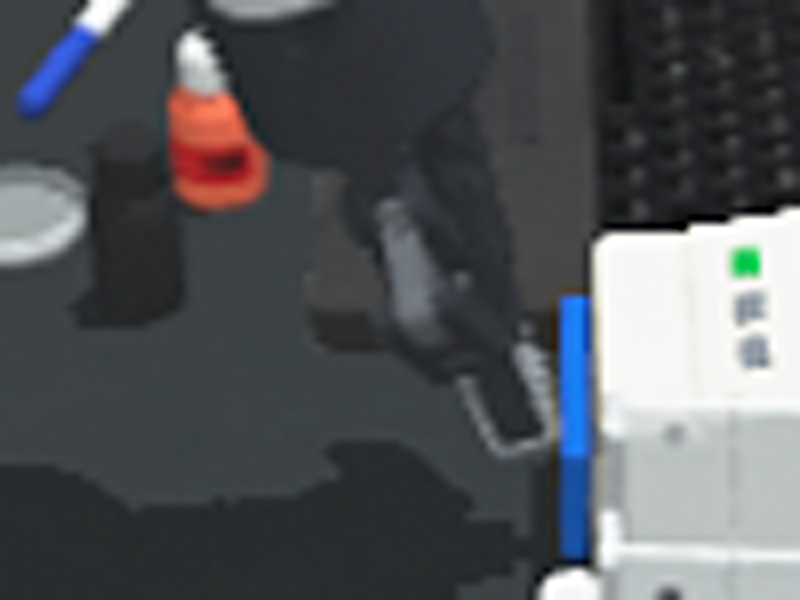

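View pics/w23b.png

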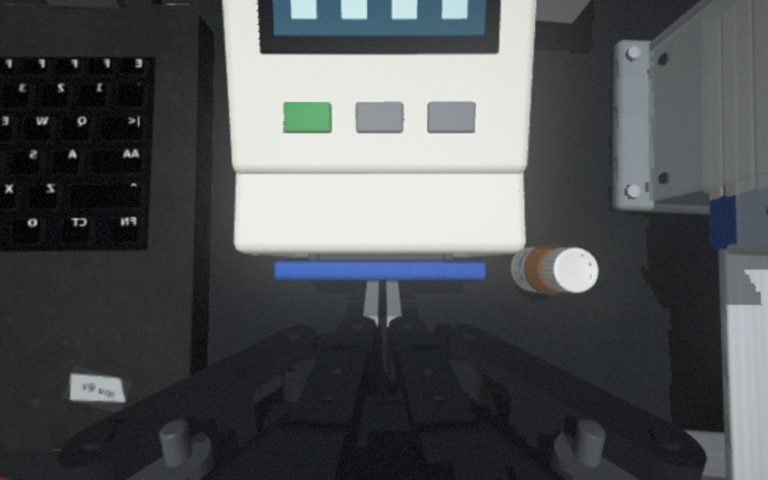

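play_rows([
  [255,[0.05,0,0.018],[0,0,0]],
  [255,[0.1,0,0.036],[0,0,0]],
  [255,[0.14,0,0.05],[0,0,0]],
  [255,[0.14,0,0.05],[0,0,0]],
])

```text
clock: 23.82
eef_pos: [565.6, -210.7, 39.9]
tcp_rot: [-3.14, -0.35, -0.016]
contact_force: [-2.3, -1.6, 0.1]
opening: -0.0
```

play_rows([
  [255,[0.05,0,0.018],[0,0,0]],
  [255,[0.1,0,0.036],[0,0,0]],
  [255,[0.1,0,0.036],[0,0,0]],
])

```text
clock: 24.07
eef_pos: [566.4, -210.7, 39.8]
tcp_rot: [-3.14, -0.35, -0.016]
contact_force: [-5.3, -1.9, 1.7]
opening: 0.001
```

play_rows([
  [255,[0.05,0,0.018],[0,0,0]],
  [255,[0.1,0,0.036],[0,0,0]],
  [255,[0.1,0,0.036],[0,0,0]],
])

```text
clock: 24.32
eef_pos: [566.6, -210.6, 39.7]
tcp_rot: [-3.139, -0.349, -0.016]
contact_force: [-10.4, -2.4, 7.0]
opening: -0.001
```

play_rows([
  [255,[-0.2,0,-0.07],[0,0,0]],
  [255,[-0.9,0,-0.34],[0,0,0]],
  [255,[-1.9,0,-0.7],[0,0,0]],
  [255,[-3.8,0,-1.4],[0,0,0]],
  [255,[-6,0,-3],[0,0,0]],
  [255,[-8,0,-6],[0,0,0]],
  [255,[-9,0,-9],[0,0,0]],
  [255,[-9,0,-9],[0,0,0]],
  [255,[-9,0,-9],[0,0,0]],
])

```text
clock: 25.07
eef_pos: [452.5, -209.8, 95.1]
tcp_rot: [3.141, -0.353, -0.016]
contact_force: [0.2, 0.0, -0.3]
opening: -0.004
```

```bash
python3 snap.py w24 wrist 0,0,640,400;python3 snap.py s24 side 240,150,400,270; python3 snap.py c24 scene 270,130,450,265
```

```text
25.0667 [ 452.5 -209.8   95.1] [ 3.141 -0.353 -0.016] [ 0.2  0.  -0.3] -0.004
scale 1.2
25.1167 [ 452.9 -209.7   94.4] [-3.141 -0.353 -0.016] [ 0.3  0.  -0.5] -0.002
scale 5.0
25.1667 [ 453.  -209.5   93.7] [-3.141 -0.352 -0.016] [ 0.7  0.2 -0.6] -0.001
scale 4.4
```

View pics/w24b.png

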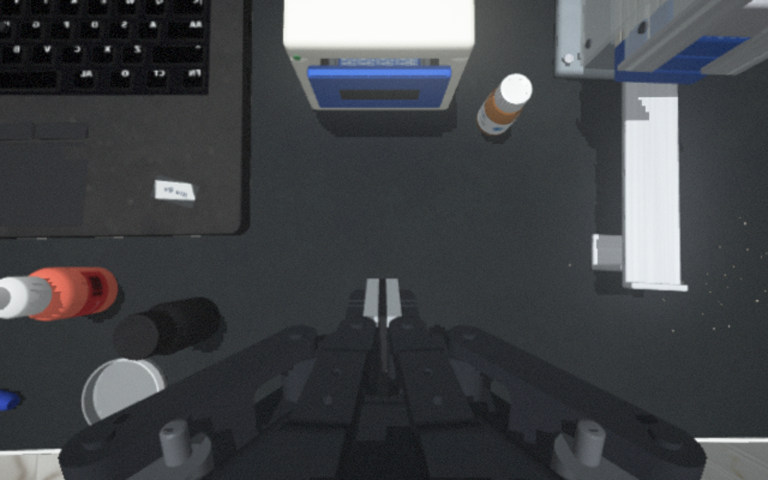

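View pics/s24b.png

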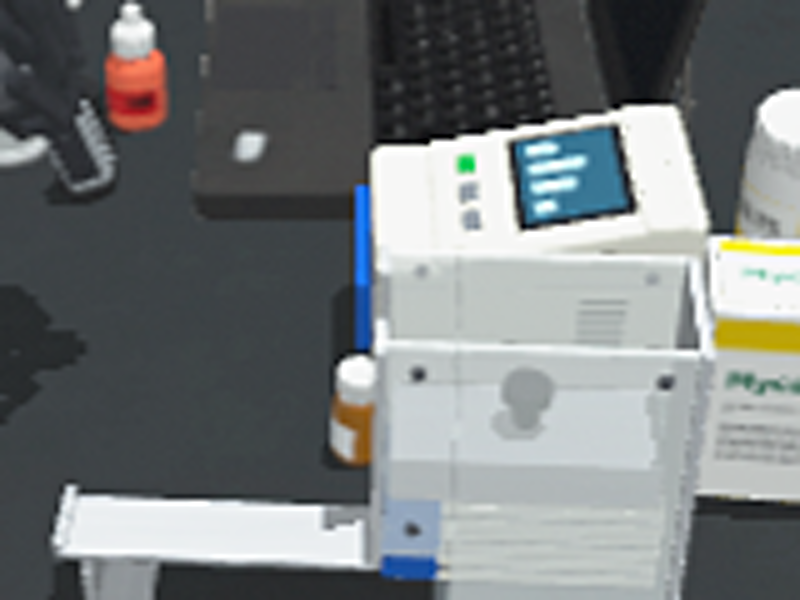

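View pics/c24b.png

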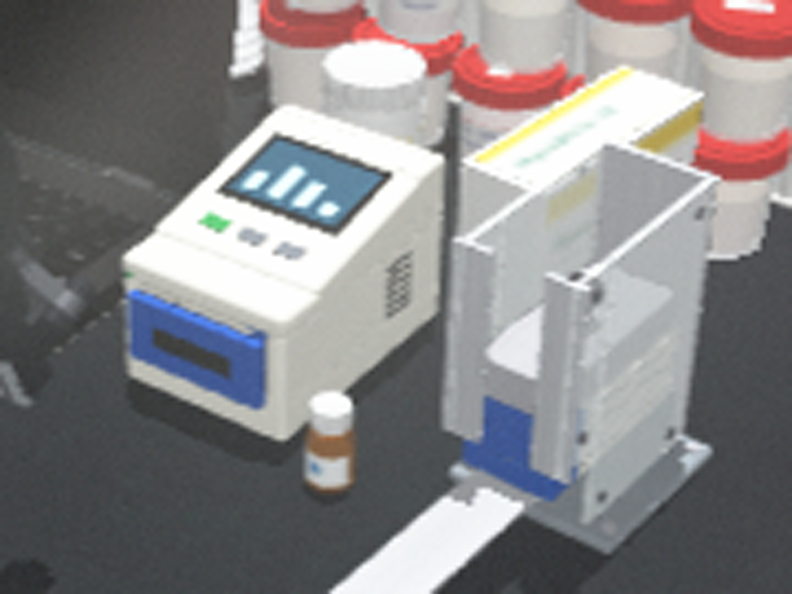

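play_rows([
  [255,[0,0,0],[0,0,0]],
  [255,[0,0,0],[0,0,0]],
  [255,[0,0,0],[0,0,0]],
])

```text
clock: 25.47
eef_pos: [452.4, -208.8, 92.8]
tcp_rot: [-3.139, -0.349, -0.015]
contact_force: [-0.4, -0.1, 0.4]
opening: 0.002
```

```bash
python3 -c "
from h import *
s=readout.sense(); print(s['clock'],s['qvel'].round(3),s['contact_force'].round(1)); print(r.sign_off())"
```

```text
25.4667 [-0.001 -0.005  0.002 -0.002  0.     0.   ] [-0.4 -0.1  0.4]
the job is handed in; nothing more can be done
None
```

I drew the lowest cassette out along the tongue and the rest of the stack dropped into its place. I then re-gripped it at its middle, laid it in the carrier bed with the blue end to the front panel, and let go. Last, I pushed the carrier home with closed fingers and handed the job in at 25.5 s.

- **Stack:** the pictures show the three remaining cassettes and the follower lying flat and lower in the magazine, with nothing else drawn out.
- **Cassette:** it lay flat and centred between the bed's lips before the push. The wrist and side views disagreed by about 1 to 2 mm along x while I lined it up, so I set it between the two. Once the carrier was in, the case hid the cassette, so I could not check its seat again.
- **Carrier:** it moved with about 3 N. At the end the force rose to about 10 N while the arm advanced only 0.2 mm, which I took as the hard stop; that gives a travel of roughly 129 mm. I did not measure the gap between panel and case directly.
- **Surroundings:** the bottles and the vial stood as before in the last pictures. I did not look at the cup again after carrying the cassette to the reader, but the arm stayed away from it. At hand-in the arm was clear of everything, with no contact force beyond noise.
- **Slip along the way:** my first wrist orientation ran into the last joint's range, so I turned the gripper half a turn before grasping. Nothing was touched.

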